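Take the filter cover off the dust extractor and hang it up

TASK

The filter of the bench dust extractor is due for a change. Squeeze the two orange snap tabs of its filter cover together to unlatch it, lift the cover off the sloping face, and hang it by its eye on the free yellow hook of the tool rail, so that it hangs still, clear of the bench. Do not let the cover drop, do not knock the lamp, and leave the other things on the bench as they are.

Things in the scene. Friction and masses are not known exactly. Their poses are not given: they have to be found in the camera images.
- grip (a point): Where to squeeze: half-way between the two upright orange tabs in the middle of the filter cover, 25 mm above its outer face. x points along the panel up the slope to the eye, y from tab_b to tab_a (squeeze along it), z square out of the panel. Tabs: 36 mm tall above the panel, 30 mm wide along x, outer faces 54 mm apart at rest, 34 mm fully squeezed; 34 mm of flat panel beside each.
- cover: Filter cover, grey slotted panel 130 (x) x 122 (y) mm, 11 mm thick, 0.25 kg. Origin: middle of its underside, 36 mm below grip; same axes. A 44 mm wide, 5 mm thick lug with the eye runs 35 mm on past its +x edge. Seated, a bolt on each tab reaches past the side edge under a steel keeper lip. With both bolts drawn in it comes off along its z, free of the frame after 15 mm.
- eye (a point): Centre of the round eye through the cover's lug, hole diameter 26 mm, 81 mm from grip along the cover's x and 27.5 mm lower along its z; the hole's axis is the cover's z. The lug has 6 mm of material past the hole.
- tab_a (a joint): How far the tab on the +y side is squeezed in towards the middle: 0 sprung out, 0.010 m fully in. A spring pushes it out (3 N at rest, 8 N fully in). Its bolt clears the keeper lip from about 0.0045 m if the cover lies centred (up to 0.0065 if it has shifted sideways in its 2 mm of play).
- tab_b (a joint): The same for the tab on the -y side.
- seat (a point): Middle of the cover's seat on the extractor's sloping face (where cover's origin lies while seated). Axes are the extractor's: x to its back, z up. The face slopes 35 degrees from level, rising to the extractor's back (+x), so its outward direction leans 35 degrees from vertical towards the extractor's front.
- extractor: Bench dust extractor, fixed: light-grey housing 260 deep (x) x 220 wide (y) x 200 mm high, front (-x) lip 85 mm high, then the sloping face with the filter cover, then a flat top 96 mm deep at 200 mm on which the jar stands. Origin: centre of its underside.
- rack: Tool rail, fixed: open aluminium frame 300 mm wide (y), two posts 278 mm high at y = +-135 mm, upper bar at 215 mm and lower bar at 100 mm high (both 16 mm square, at x = 0), feet 12 mm high from x = -80 to +100 mm. Origin: on the bench, below the bars' middle. Its hooks stand out to -x.
- hook: The free yellow hook on the rail's upper bar, a straight round rod 9 mm thick that rises 40 degrees from level away from the bar, towards -x of its frame. Origin: near its root, 20 mm in front of the bar's middle and 215 mm above the bench; z is up; the rod lies in the x-z plane. A part hung on it slides down to the root.
- hook_tip (a point): Upper free end of the free hook's rod, 47 mm from hook's origin to -x and 42 mm higher.
- hook_mid (a point): Half-way along the free hook's rod, on its axis.
- hook2: The other yellow hook of the rail, the same shape, 120 to 170 mm beside the free one, with a steel spanner 170 mm long hanging on it.
- spanner (a joint): Swing of the spanner hanging on the other hook, 0 hanging straight down (rad).
- lamp: Task lamp, fixed, between extractor and rail: a head 150 (x) x 75 (y) x 45 mm, centre 360 mm and lowest edge 325 mm above the bench; a thin arm rises to 400 mm from a round white base 120 mm across, 140 mm to +x. Origin: on the bench straight below the head's centre.
- oil: Brown bottle, 54 mm across, 165 mm tall, standing; origin: centre of its underside.
- jar: White jar with blue lid, 52 mm across, 60 mm tall, standing on the extractor's flat top; origin: centre of its underside.
- tape: White roll of tape lying flat, 92 mm across, 36 mm high; origin: centre of its underside.
- hammer: Hammer 220 mm long, lying along its own x; origin on its underside.
- blades: Blue tray of knife blades, 160 x 110 x 30 mm; origin: centre of its underside.
- tin: Steel tin with brushes, 72 mm across, 145 mm tall with them; origin: centre of its underside.

How it is judged (in metres and radians):
On the way, in this order (a step that is already met when the one before it is completed fails the run):
1. both tabs are squeezed in while the cover is still in its seat (value of joint each of tab_a, tab_b above 0.0045 m and distance between cover and seat below 0.012 m), for 0.1 s.
2. the cover is lifted clear of the extractor (distance between cover and seat above 0.06 m and contact force between cover and extractor below 0.1 N), for 0.2 s.
At the end, for the whole second after the job is handed in: The cover hangs at rest by its eye on the free hook, eye upward: rod through the eye (eye centre within 55 mm of the rod's middle and 16 mm sideways), the cover's length within 20 degrees of vertical, weight on the hook, tabs sprung out again, clear of the bench (x of eye in the frame of hook between -0.06 and 0.018 m and y of eye in the frame of hook between -0.016 and 0.016 m and distance between eye and hook_mid below 0.055 m and angle between grip's own x axis and vertical below 0.35 rad and contact force between cover and hook above 0.8 N and height (world z) of grip above 0.1 m and contact force between cover and lamp below 0.1 N and contact force between cover and hook2 below 0.1 N and value of joint each of tab_a, tab_b below 0.003 m and linear speed of cover below 0.04 m/s and angular speed of cover below 0.3 rad/s); the robot touches nothing.
It fails at once if another thing is disturbed: bottle, jar, tape, hammer, tray or tin shifted over 25 mm, bottle, jar or tin tipped, or the spanner swung over 0.7 rad (distance of any of oil, jar, tape, hammer, blades, tin from where it was at the start of the episode above 0.025 m or angle between any of oil, jar, tin's own z axis and vertical above 0.35 rad or value of joint spanner above 0.7 rad or value of joint spanner below -0.7 rad).
It fails at once if the lamp is knocked (over 4 N) (contact force between lamp and anything else above 4 N).
It fails at once if the cover drops down to the bench (height (world z) of grip below 0.085 m).
It also fails if it takes over 51 s, if anything falls off the work surface, if the arm or the gripper's body presses on something with over 40 N, if the wrist force passes 120 N, or if a joint passes its speed limit or range.

ROBOT

A 6-joint arm with a two-finger parallel gripper is mounted at the origin on the work surface. World frame = base frame: x ahead of the robot, y to its left, z up, the work surface at z = 0. Lengths are in mm, angles in rad, forces in N, time in s.
With the tool pointing down it reaches from about 400 to 925 mm from the base axis. Payload 12.5 kg.
Tool frame: the origin (TCP) lies on the centre line of the jaws, within the pads' length; the fingertips stand 14 mm ahead of it and the grasp point (between the pads) lies 5 mm behind it; z points along the fingers, y is the direction in which the jaws open and shut (so a half turn about z gives the same grasp; the last joint's range is limited). The gripper opens to 95 mm and grips with 3 to 60 N. Pads are 20 mm wide; open, the fingers measure 119 mm over their backs; the gripper's body (75 mm by 180 mm) begins 59 mm behind the grasp point.
Start: joints at [-1.354, 0.491, 1.559, -0, 1.092, -0.106], TCP at [198.287, -592.729, 228.661] pointing down, gripper open.
Joint ranges: [-3.1, 3.1], [-0.84, 2.19], [0.05, 2.79], [-1.13, 4.28], [0.06, 2.93], [-2.69, 2.69]. Speed limits (rad/s): [2.22, 2.22, 2.79, 3.14, 3.14, 3.14].

INTERFACE

Orientations are given as [roll, pitch, yaw] about the fixed x, y, z axes, in that order (R = Rz(yaw) Ry(pitch) Rx(roll)).
In Python, from cell import * gives the robot as it stands.
- The arm moves only by the tool play_rows, never from a script. Its argument "moves" is a list of rows, each a list of 7 numbers: the shift along the tool's x, y, z in m, then the turn, a rotation vector about the tool's x, y, z in rad, then the opening in per cent of the stroke, from 0 (shut) to 100 (fully open). In form: [[tx, ty, tz, ax, ay, az, claw], ...]. A call has 1 to 8 rows; each row shifts and turns the pose as measured when the row begins, along the tool's axes as they then stand; what a row does not reach is not made up. A row lasts 1/10 s, in which the tool goes at most 50 mm and 8.59 degrees, less where a joint would pass 70% of its speed; a pose out of reach is approached as far as the arm can. A call is refused whole if a number of a shift passes 0.05 or a number of a turn 0.15, either way. A call with a gripper value outside its range is refused whole. The fingers move at their own pace and stop on an object; the grip force is fixed at half the most. Time passes only in rows, so rows that do not move let the fingers close. It gives the time, the measured TCP pose, the force and the opening at its end, in the units of the state.
- state(): the state, without advancing time (a new reading comes with each control period).
- read_camera(name): name is "side" or "top"; returns a dict with "img" (400x640x3 uint8, red, green, blue), "fx", "fy", "cx", "cy" (pixels), "R" (3x3) and "t" (3): a world point X has camera coordinates R X + t. Camera axes: x right, y down, z forward; pixel columns grow to the right and rows downward; lengths in mm; the calibration is good to about 2 mm. A picture is of the moment at which its call begins. There is no depth.
- job_done(): hands the job in, once; it reports no verdict.
The state is a dict: "t": time; "joints": joint angles; "qvel": joint speeds; "tau": joint torques, N m; "eef_pos": TCP position; "tcp_rot": TCP orientation; "ft_force": force on the tool from outside, world axes, zero at the start; "moment": the same for the moment, N m; "opening": opening from 0.0 (shut) to 1.0 (fully open).
Only numpy, scipy, OpenCV 4.12 (cv2) and the standard library are available. Lean on these libraries where they do the work, as an engineer would, in place of code of your own. Each camera call takes 0.05 s, during which the arm holds its last target.

## Working session

There is one attempt and no reset: what is moved stays moved. The work goes in short steps, Python scripts to look and compute and a tool call to move; the robot and the scene stay as the last step left them, time stands still between calls to the robot, and variables do not carry over. Pictures are saved under pics/ and viewed, and the job is handed in when it is done.

Besides the shell and the picture viewer there is one more tool, called after "Emit:" as a command line: name --pt "numbers of a row" for each row, then --argument value for the rest. play_rows: Moves the arm, as the interface text tells. Its arguments: {"type":"object","properties":{"moves":{"type":"array"}},"required":["moves"]}

```bash
ls; mkdir -p pics
python3 - <<'E'
from cell import *
import cv2
s=state();print(s)
for n in("side","top"):
    c=read_camera(n);cv2.imwrite(f"pics/{n}0.png",c["img"][:,:,::-1]);print(n,c["fx"],c["fy"],c["cx"],c["cy"],c["R"],c["t"])
    import numpy as np;np.savez(f"{n}0.npz",**c)
E
```

```text
pics
{'t': 0.0, 'joints': array([-1.35357765e+00,  4.91544788e-01,  1.55946468e+00, -1.86587416e-05,
        1.09168483e+00, -1.05615565e-01]), 'qvel': array([-0.0009184 , -0.00254248,  0.00097276,  0.00108925,  0.00136486,
        0.00088538]), 'tau': array([ 3.39675731e-03, -6.12626767e+01, -2.58178157e+01,  6.94584008e-02,
        4.81507403e-02, -1.07160681e-04]), 'eef_pos': array([ 198.24256696, -592.48108479,  228.0656705 ]), 'tcp_rot': array([-3.14049540e+00, -9.96784020e-05,  3.22842799e-01]), 'ft_force': array([ 0.99626739, -0.39471592, -0.30361082]), 'moment': array([ 0.0291611 ,  0.02978689, -0.04183373]), 'opening': 0.9998663293840072}
side 375.42114224965553 375.42114224965553 317.81920758257365 196.84151482991663 [[-0.87472035 -0.48432792  0.01705217]
 [-0.35841692  0.62283439 -0.69542407]
 [ 0.32619261 -0.61441337 -0.71839723]] [ 485.50060242  320.38124991 1097.67242967]
top 430.9034955157819 430.9034955157819 327.90537539549297 192.47502611090695 [[-0.02612688 -0.99963115  0.00741243]
 [-0.98232213  0.02429812 -0.18561477]
 [ 0.1853662  -0.01213093 -0.98259463]] [-8.74364191e-01  5.69897857e+02  1.71248718e+03]
```

View pics/side0.png

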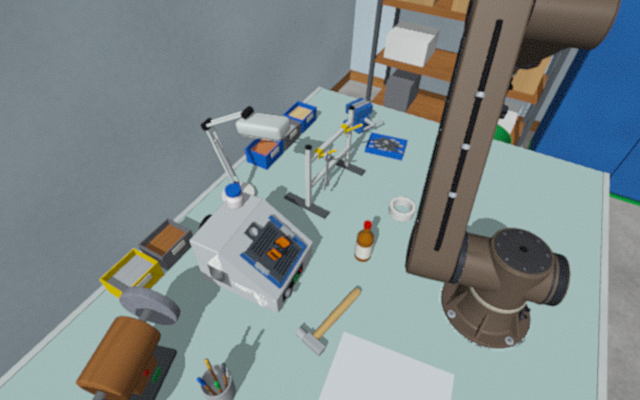

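View pics/top0.png

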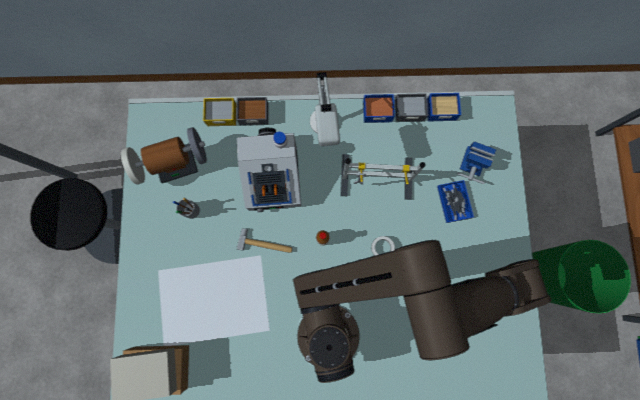

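The side view shows the extractor at about (255,245), with the orange tabs near (280,245). The rail is around (340,155) and the lamp head around (263,125). In the top view the tabs are at about (270,188) and the rail bar at about (380,172). I'll zoom in next.

Run:
```python
import cv2
s=cv2.imread("pics/side0.png");t=cv2.imread("pics/top0.png")
def z(im,x0,y0,x1,y1,k,n): cv2.imwrite("pics/"+n,cv2.resize(im[y0:y1,x0:x1],None,fx=k,fy=k,interpolation=cv2.INTER_CUBIC))
z(s,185,170,325,310,4,"zs_ext.png");z(s,265,90,415,220,5,"zs_rack.png")
z(t,230,125,310,215,6,"zt_ext.png");z(t,300,90,430,205,5,"zt_rack.png")
```

```text
(no output)
```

View pics/zs_ext.png

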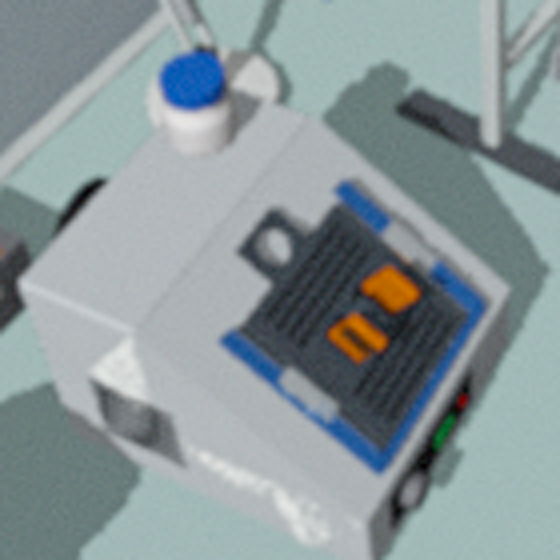

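View pics/zs_rack.png

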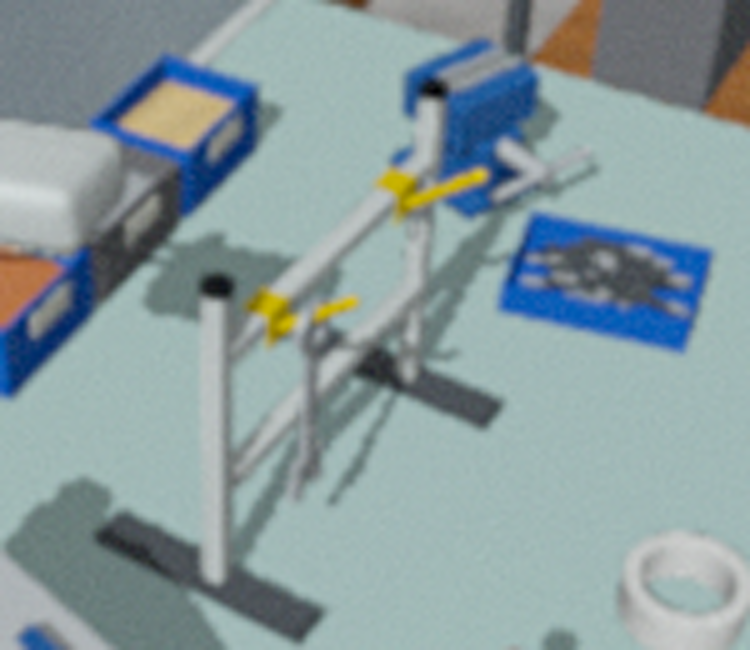

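View pics/zt_ext.png

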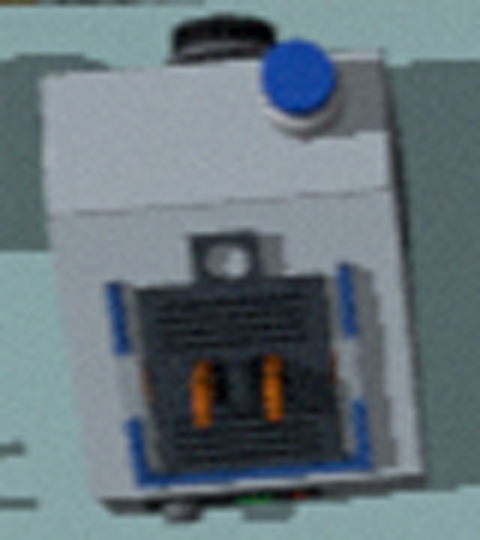

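View pics/zt_rack.png

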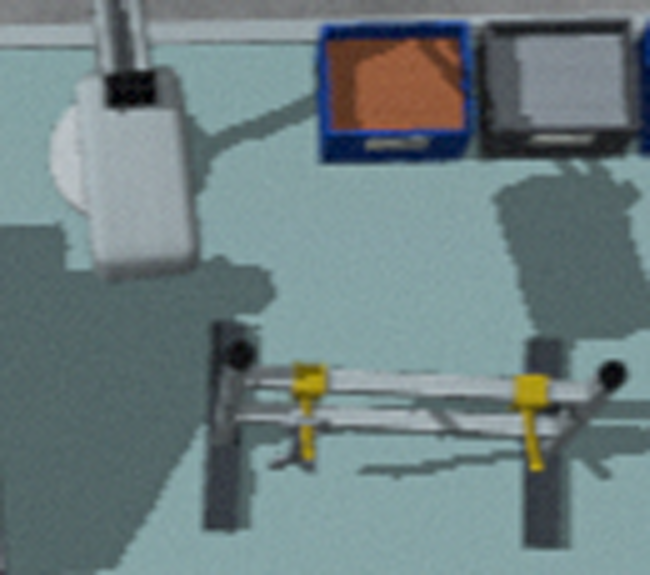

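```bash
cat > h.py <<'E'
import numpy as np,cv2
from scipy.spatial.transform import Rotation as Ro
from scipy.optimize import least_squares
def load(n): return dict(np.load(n+".npz"))
def ray(c,u,v):
    d=np.array([(u-c["cx"])/c["fx"],(v-c["cy"])/c["fy"],1.]);d=c["R"].T@d
    return -c["R"].T@c["t"],d/np.linalg.norm(d)
def plane(c,u,v,z):
    o,d=ray(c,u,v);return o+d*(z-o[2])/d[2]
def proj(c,X):
    p=c["R"]@np.asarray(X)+c["t"];return np.array([c["fx"]*p[0]/p[2]+c["cx"],c["fy"]*p[1]/p[2]+c["cy"]])
def tri(c1,p1,c2,p2):
    o1,d1=ray(c1,*p1);o2,d2=ray(c2,*p2)
    A=np.stack([d1,-d2],1);s=np.linalg.lstsq(A,o2-o1,rcond=None)[0]
    a=o1+s[0]*d1;b=o2+s[1]*d2
    return (a+b)/2,np.linalg.norm(a-b)
def blobs(m,minA=3):
    n,l,st,ce=cv2.connectedComponentsWithStats(m.astype(np.uint8))
    return [(st[i].tolist(),ce[i].round(2).tolist()) for i in range(1,n) if st[i][4]>=minA]
E
python3 - <<'E'
from h import *
for n in("side","top"):
    c=load(n+"0");h=cv2.cvtColor(c["img"],cv2.COLOR_RGB2HSV)
    o=(h[...,0]>5)&(h[...,0]<20)&(h[...,1]>150)&(h[...,2]>110)
    y=(h[...,0]>22)&(h[...,0]<34)&(h[...,1]>150)&(h[...,2]>120)
    b=(h[...,0]>100)&(h[...,0]<125)&(h[...,1]>150)&(h[...,2]>80)
    print(n)
    for k,m in(("or",o),("ye",y),("bl",b)): print(k,blobs(m,4))
    s=c["img"][:,:,::-1]
    if n=="side": r=(243,208,305,270)
    else: r=(245,155,297,210)
    z=s[r[1]:r[3],r[0]:r[2]];cv2.imwrite(f"pics/{n}_f.png",cv2.resize(z,None,fx=10,fy=10,interpolation=cv2.INTER_NEAREST))
E
```

```text
side
or [([383, 0, 83, 21, 642], [429.77, 7.93]), ([375, 50, 82, 31, 956], [428.45, 64.67]), ([350, 71, 17, 12, 120], [358.04, 76.54]), ([543, 75, 3, 11, 23], [543.78, 79.04]), ([372, 78, 13, 27, 161], [378.8, 90.58]), ([507, 89, 31, 15, 219], [523.41, 95.75]), ([407, 94, 38, 28, 650], [427.19, 107.16]), ([519, 121, 4, 14, 28], [519.93, 126.79]), ([511, 129, 4, 15, 37], [512.95, 135.89]), ([253, 141, 22, 13, 149], [263.89, 146.48]), ([150, 225, 34, 27, 448], [166.41, 238.14]), ([358, 228, 15, 19, 210], [364.91, 237.99]), ([275, 237, 15, 11, 103], [282.5, 241.85]), ([267, 249, 15, 12, 89], [273.92, 253.82]), ([357, 258, 9, 3, 9], [361.0, 259.56]), ([77, 317, 74, 79, 2847], [114.37, 355.21]), ([224, 375, 2, 7, 7], [224.71, 378.0])]
ye [([341, 124, 21, 9, 60], [349.18, 127.22]), ([315, 148, 9, 10, 48], [319.35, 152.04]), ([328, 150, 8, 4, 14], [331.29, 151.29]), ([100, 249, 63, 48, 521], [129.07, 270.89]), ([153, 275, 9, 9, 22], [156.64, 278.86]), ([147, 284, 6, 4, 14], [149.29, 285.57])]
bl [([534, 0, 106, 201, 11552], [603.79, 108.01]), ([346, 99, 16, 13, 39], [351.38, 104.23]), ([283
[... 1409 characters left out ...]
], [362.0, 166.38]), ([403, 165, 6, 6, 32], [405.81, 167.62]), ([360, 170, 2, 3, 4], [360.75, 170.75]), ([404, 172, 5, 12, 20], [405.85, 178.25]), ([360, 175, 3, 7, 9], [361.0, 178.11])]
bl [([429, 93, 15, 24, 61], [431.98, 105.75]), ([441, 93, 20, 23, 72], [455.67, 102.21]), ([363, 95, 32, 25, 84], [373.75, 111.19]), ([371, 95, 8, 1, 8], [374.5, 95.0]), ([392, 95, 3, 13, 20], [392.8, 100.3]), ([274, 132, 12, 12, 115], [279.24, 137.3]), ([460, 142, 36, 34, 442], [476.1, 157.8]), ([287, 170, 2, 11, 14], [287.43, 175.29]), ([248, 173, 3, 11, 16], [249.25, 177.62]), ([438, 180, 36, 42, 619], [454.67, 201.01]), ([252, 192, 40, 14, 77], [270.97, 201.34]), ([637, 340, 3, 18, 30], [638.43, 346.8])]
```

View pics/side_f.png

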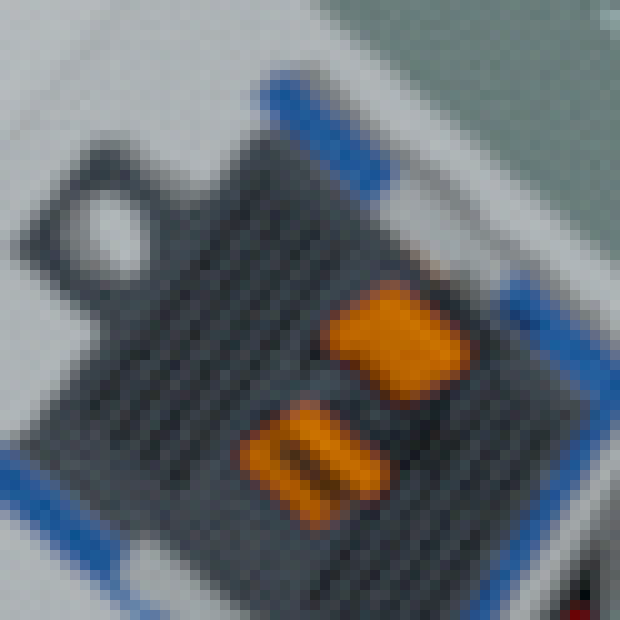

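View pics/top_f.png

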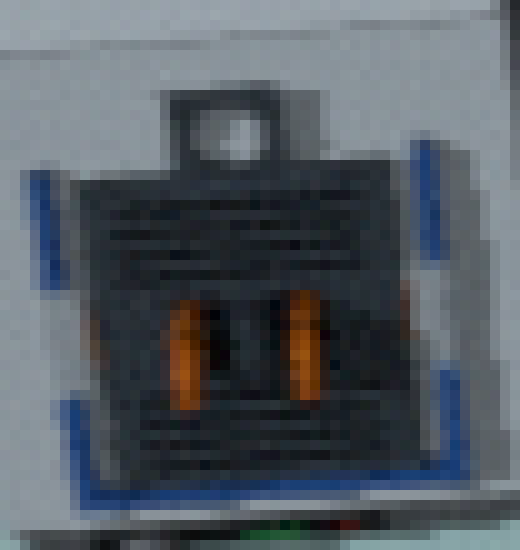

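```bash
python3 - <<'E'
from h import *
S=load("side0");T=load("top0")
P={}
for n,ps,pt in [("eye",(253.0,230.7),(267.3,167.7)),("c+x-y",(268.7,220.5),(283.5,170)),("c+x+y",(244.5,252),(252.5,172.5)),("c-x-y",(302,248),(288.5,200.5)),("c-x+y",(278.6,283),(255.5,203.5)),("tabmid",(278.2,247.8),(269.1,189.5)),
 ("lid",(233.0,187.5),(279.2,137.3))]:
    X,e=tri(S,ps,T,pt);P[n]=X;print(n,X.round(1),round(e,1))
print(np.linalg.norm(P["c+x-y"]-P["c+x+y"]),np.linalg.norm(P["c-x-y"]-P["c+x-y"]),np.linalg.norm(P["c-x+y"]-P["c+x+y"]))
# hooks
for n,ps,pt in [("hk2 tip",(336,149.7),(361,181.3)),("hk tip",(361.5,124.5),(406.6,183)),("hk clampmid",(345,128),(405.8,168)),
 ("hk2 clamp",(319.3,152),(362,166.4)),("postL top",(307.8,147),(347.5,160.5)),("postR top",(351.8,107.5),(422,164.5)),("oilcap",(367.5,224),(322.5,236.5))]:
    X,e=tri(S,ps,T,pt);print(n,X.round(1),round(e,1))
E
python3 - <<'E'
import cv2
s=cv2.imread("pics/side0.png");t=cv2.imread("pics/top0.png")
def z(im,x0,y0,x1,y1,k,n): cv2.imwrite("pics/"+n,cv2.resize(im[y0:y1,x0:x1],None,fx=k,fy=k,interpolation=cv2.INTER_NEAREST))
z(s,310,100,370,160,10,"s_hk.png");z(t,340,150,430,200,8,"t_hk.png")
E
```

```text
eye [646.2 215.1 185.3] 1.4
c+x-y [637.8 154.1 172.2] 3.7
c+x+y [633.7 274.8 165.7] 1.1
c-x-y [532.4 142.6  95.9] 1.4
c-x+y [526.2 274.8  94.1] 3.4
tabmid [567.  212.1 155.7] 1.5
lid [742.6 161.7 260.5] 0.2
120.9693039017977 130.63499158391065 129.140510109409
hk2 tip [ 569.  -134.   260.3] 0.1
hk tip [ 557.5 -299.7  259.4] 2.5
hk clampmid [ 622.8 -309.2  216.1] 5.2
hk2 clamp [ 634.4 -144.2  217.4] 1.6
postL top [644.3 -86.9 273.3] 0.5
postR top [ 622.  -356.8  273.7] 1.8
oilcap [383.1  11.1 157.7] 3.7
```

View pics/s_hk.png

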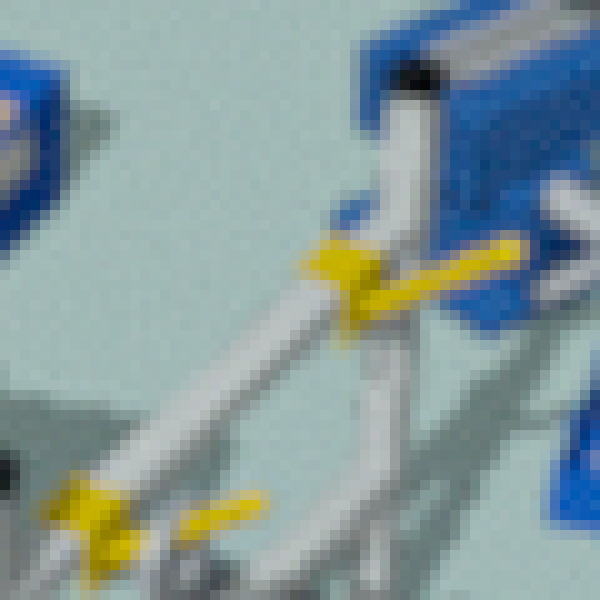

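View pics/t_hk.png

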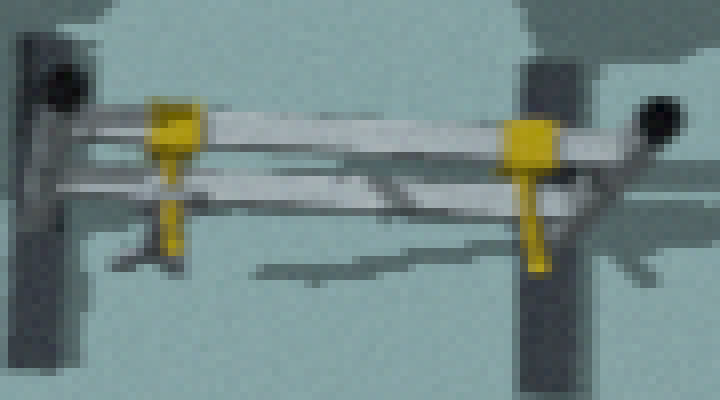

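Run:
```python
from h import *
S=load("side0");T=load("top0")
q=lambda x,y:(300+x/5-.5,90+y/5-.5)
for f in ([(212,322),(258,325),(203,528),(243,530)],[(528,340),(568,338),(525,548),(568,548)]):
    p=[plane(T,*q(*a),12)[:2] for a in f];t=(p[0]+p[1])/2;b=(p[2]+p[3])/2
    d=t-b;print(np.round(p,0).tolist(),t.round(1),b.round(1),np.linalg.norm(d),np.arctan2(d[1],d[0]))
q=lambda x,y:(340+x/8-.5,150+y/8-.5)
print("posts",plane(T,*q(67,88),278),plane(T,*q(660,120),278))
# bar front/back edges at z=223, top face
for a in [(210,108),(210,142),(500,122),(500,154),(585,128),(585,158),(100,105),(100,135)]: print(a,plane(T,*q(*a),223).round(1))
print("tips",plane(T,*q(171,250),257),plane(T,*q(540,268),257))
for a in [(172,165),(525,175)]: print("roots",plane(T,*q(*a),217).round(1))
```

```text
[[744.0, -80.0], [740.0, -119.0], [565.0, -67.0], [563.0, -100.0]] [741.7 -99.6] [563.8 -83.4] 178.71112616362095 -0.09047851845783265
[[721.0, -349.0], [722.0, -383.0], [541.0, -336.0], [540.0, -372.0]] [ 721.6 -366.3] [ 540.9 -354. ] 181.18254549493037 -0.0680914360201102
posts [643.26379549 -87.93159589 278.        ] [ 621.85681225 -355.60501871  278.        ]
(210, 108) [ 646.6 -158.   223. ]
(210, 142) [ 630.2 -157.3  223. ]
(500, 122) [ 636.5 -293.6  223. ]
(500, 154) [ 621.1 -292.8  223. ]
(585, 128) [ 632.7 -333.3  223. ]
(585, 158) [ 618.2 -332.4  223. ]
(100, 105) [ 649.3 -106.5  223. ]
(100, 135) [ 634.8 -106.   223. ]
tips [ 571.70175707 -133.89382155  257.        ] [ 559.22033426 -301.37319864  257.        ]
roots [ 621.  -139.7  217. ]
roots [ 612.2 -305.   217. ]
```

Run:
```python
from h import *
S=load("side0");T=load("top0")
q=lambda x,y:(230+x/6-.5,125+y/6-.5)
for n,z,a,b in [("mid",200,(52,215),(392,187)),("rear",200,(43,80),(382,52)),("front",85,(100,498),(425,472))]:
    A=plane(T,*q(*a),z);B=plane(T,*q(*b),z);d=A-B;print(n,A.round(1),B.round(1),np.linalg.norm(d).round(1),np.arctan2(-d[0],d[1]).round(4))
q=lambda x,y:(185+x/4-.5,170+y/4-.5)
for n,z,a,b in [("mid",200,(132,330),(310,115)),("front",85,(372,528),(508,290)),("rearleft",200,(25,285),(25,285))]:
    A=plane(S,*q(*a),z);B=plane(S,*q(*b),z);d=A-B;print(n,A.round(1),B.round(1),np.linalg.norm(d).round(1),np.arctan2(-d[0],d[1]).round(4))
```

```text
mid [674.7 324.  200. ] [687.9 108.7 200. ] 215.7 0.061
rear [764.  330.9 200. ] [777.6 114.1 200. ] 217.3 0.0626
front [510.8 312.8  85. ] [522.9  96.5  85. ] 216.6 0.056
mid [675.2 327.  200. ] [686.4 110.6 200. ] 216.8 0.0517
front [503.1 319.6  85. ] [522.2 102.   85. ] 218.4 0.0878
rearleft [760.1 333.5 200. ] [760.1 333.5 200. ] 0.0 -0.0
```

```bash
cat >> h.py <<'E'
G=np.array([563.6,211.0,161.6]);psi=0.058
RC=Ro.from_euler("xyz",[0,-np.deg2rad(35),psi]).as_matrix()
E
python3 - <<'E'
from h import *
S=load("side0");T=load("top0")
for n,c,r in(("side",S,(243,208,305,270)),("top",T,(245,155,297,210))):
    im=c["img"][:,:,::-1][r[1]:r[3],r[0]:r[2]];im=cv2.resize(im,None,fx=10,fy=10,interpolation=cv2.INTER_NEAREST)
    def dr(ps,col):
        p=np.array([(proj(c,G+RC@np.array(a,float))-r[:2]+.5)*10 for a in ps]).astype(int)
        cv2.polylines(im,[p],True,col,1)
    dr([(65,61,-25),(65,-61,-25),(-65,-61,-25),(-65,61,-25)],(0,255,0))
    dr([(15,27,11),(15,-27,11),(-15,-27,11),(-15,27,11)],(255,255,0))
    dr([(15,27,-25),(15,-27,-25),(-15,-27,-25),(-15,27,-25)],(255,0,255))
    dr([(81+13*np.cos(t),13*np.sin(t),-25) for t in np.linspace(0,6.28,24)],(0,0,255))
    cv2.imwrite(f"pics/{n}_chk.png",im)
E
```

```text
(no output)
```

View pics/side_chk.png

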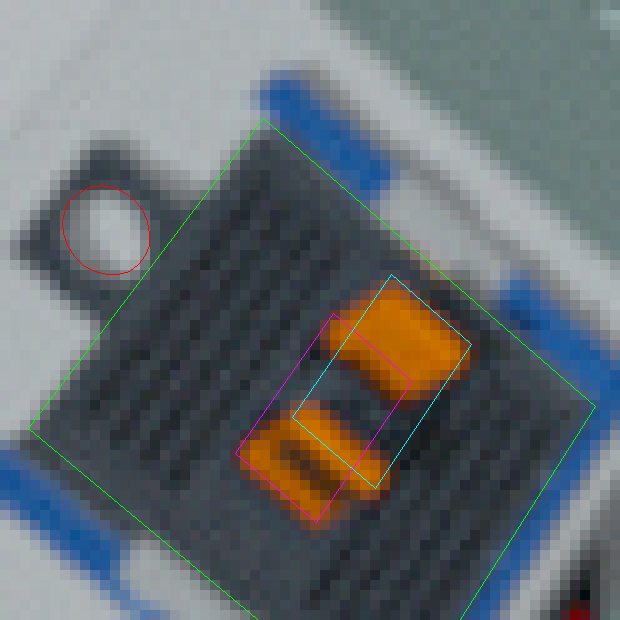

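View pics/top_chk.png

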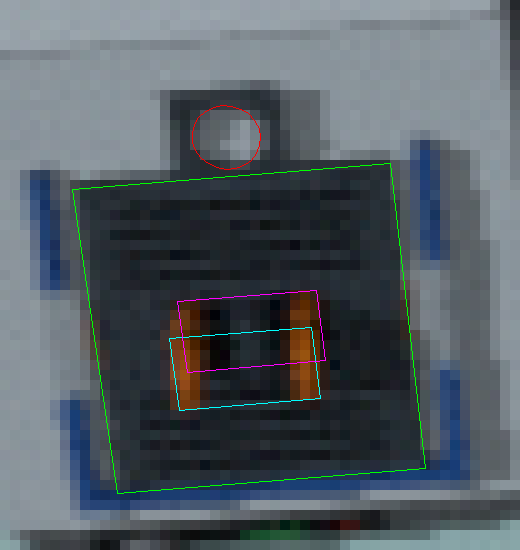

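```bash
cat >> h.py <<'E'
G=np.array([564.,210.2,161.6])
RT=RC@np.diag([1,-1,-1.])
def rows(goals,claw,st=None,vmax=.048,wmax=.14,dec=3,p=None,R=None):
    """goals: list of (pos mm,R)"""
    from cell import state
    if p is None:
        s=state();p=s["eef_pos"];R=Ro.from_euler("xyz",s["tcp_rot"]).as_matrix()
    out=[];p=np.array(p,float)
    for gp,gR in goals:
        d=np.linalg.norm(gp-p)/1000;w=np.linalg.norm(Ro.from_matrix(R.T@gR).as_rotvec())
        n=max(1,int(np.ceil(max(d/vmax,w/wmax)-.02)))
        for k in range(n):
            t=R.T@(gp-p)/1000/(n-k);a=Ro.from_matrix(R.T@gR).as_rotvec()/(n-k)
            t=t.round(dec);a=a.round(dec);out.append([*t.tolist(),*a.tolist(),claw])
            p=p+R@t*1000;R=R@Ro.from_rotvec(a).as_matrix()
    for i in range(0,len(out),8): print("[" + ",".join("["+",".join(f"{v:g}" for v in r)+"]" for r in out[i:i+8])+"]")
    print("end",p.round(1),Ro.from_matrix(R).as_euler("xyz").round(3))
E
python3 - <<'E'
from h import *
n=RC[:,2]
print("pre",G+110*n, "RT",Ro.from_matrix(RT).as_euler("xyz"))
R0=Ro.from_euler("xyz",[np.pi,0,.1]).as_matrix()
rows([(np.array([400,-320,300.]),R0),(np.array([450,20,310.]),R0),(G+110*n,RT)],84)
E
```

```text
pre [501.01268537 206.5426337  251.70672487] RT [ 3.14159265 -0.61086524  0.058     ]
[[0.035,-0.024,-0.009,-0,0,0.028,84],[0.034,-0.025,-0.009,-0,0,0.028,84],[0.033,-0.026,-0.009,-0,0,0.028,84],[0.033,-0.027,-0.009,-0,0,0.028,84],[0.032,-0.028,-0.009,-0,0,0.028,84],[0.031,-0.029,-0.009,-0,0,0.028,84],[0.03,-0.03,-0.009,-0,0,0.027,84],[0.029,-0.031,-0.009,-0.001,0,0.028,84]]
[[0.01,-0.042,-0.001,0,0,-0,84],[0.01,-0.042,-0.001,0,0,-0,84],[0.011,-0.042,-0.001,0,0,-0,84],[0.01,-0.042,-0.001,0,0,-0,84],[0.011,-0.041,-0.001,0,0,-0,84],[0.01,-0.042,-0.002,0,0,-0,84],[0.011,-0.041,-0.001,0,0,-0,84],[0.01,-0.042,-0.002,0,0,-0,84]]
[[0.014,-0.036,0.012,-0.003,0.122,0.008,84],[0.012,-0.036,0.013,-0.002,0.122,0.008,84],[0.01,-0.036,0.014,-0.003,0.122,0.008,84],[0.008,-0.037,0.016,-0.002,0.122,0.008,84],[0.006,-0.036,0.016,-0.003,0.123,0.009,84]]
end [500.8 206.2 251.9] [-3.141 -0.611  0.057]
```

Emit:
play_rows --pt "0.035 -0.024 -0.009 0 0 0.028 84" --pt "0.034 -0.025 -0.009 0 0 0.028 84" --pt "0.033 -0.026 -0.009 0 0 0.028 84" --pt "0.033 -0.027 -0.009 0 0 0.028 84" --pt "0.032 -0.028 -0.009 0 0 0.028 84" --pt "0.031 -0.029 -0.009 0 0 0.028 84" --pt "0.03 -0.03 -0.009 0 0 0.027 84" --pt "0.029 -0.031 -0.009 0 0 0.028 84"

```text
t: 0.9
eef_pos: [404.6, -314.0, 299.0]
tcp_rot: [-3.134, 0.003, 0.083]
ft_force: [0.1, -0.1, -0.4]
opening: 0.839
```

Emit:
play_rows --pt "0.01 -0.042 -0.001 0 0 0 84" --pt "0.01 -0.042 -0.001 0 0 0 84" --pt "0.011 -0.042 -0.001 0 0 0 84" --pt "0.01 -0.042 -0.001 0 0 0 84" --pt "0.011 -0.041 -0.001 0 0 0 84" --pt "0.01 -0.042 -0.002 0 0 0 84" --pt "0.011 -0.041 -0.001 0 0 0 84" --pt "0.01 -0.042 -0.002 0 0 0 84"

```text
t: 1.7
eef_pos: [461.0, 39.3, 311.4]
tcp_rot: [-3.134, 0.003, 0.082]
ft_force: [0.6, -0.7, 0.0]
opening: 0.837
```

Run:
```python
from h import *
from cell import *
s=state();print(s["t"],s["eef_pos"],s["tcp_rot"],s["joints"].round(3),s["opening"])
rows([(G+110*RC[:,2],RT)],84)
```

```text
1.7 [461.03384087  39.31010927 311.40934756] [-3.13427586e+00  2.69028456e-03  8.17178187e-02] [-0.062  0.172  1.815  0.007  1.158  1.424] 0.8367880630466323
[[0.011,-0.033,0.012,-0.003,0.123,0.004,84],[0.009,-0.033,0.013,-0.003,0.123,0.004,84],[0.007,-0.033,0.014,-0.003,0.123,0.004,84],[0.005,-0.032,0.015,-0.003,0.122,0.004,84],[0.003,-0.033,0.016,-0.003,0.123,0.005,84]]
end [500.8 206.8 251.2] [ 3.141 -0.611  0.058]
```

Emit:
play_rows --pt "0.011 -0.033 0.012 -0.003 0.123 0.004 84" --pt "0.009 -0.033 0.013 -0.003 0.123 0.004 84" --pt "0.007 -0.033 0.014 -0.003 0.123 0.004 84" --pt "0.005 -0.032 0.015 -0.003 0.122 0.004 84" --pt "0.003 -0.03 0.014 -0.003 0.11 0.005 84" --pt "0 0 0 0 0 0 84"

```text
t: 2.3
eef_pos: [497.4, 194.5, 257.4]
tcp_rot: [3.133, -0.558, 0.062]
ft_force: [0.6, 0.1, 0.1]
opening: 0.842
```

Run:
```python
from h import *
from cell import *
s=state();print(s["t"],s["eef_pos"],s["tcp_rot"],s["joints"].round(3),s["opening"])
rows([(G+45*RC[:,2],RT),(G-5*RC[:,2],RT)],84,vmax=.03)
```

```text
2.3 [497.4281185  194.49598036 257.39550247] [ 3.1328708  -0.55812824  0.06203918] [ 0.318  0.195  2.071 -0.414  0.363  2.179] 0.8423453616891374
[[0.001,-0.004,0.024,0.002,0.018,0.001,84],[0.001,-0.004,0.024,0.002,0.017,0.001,84],[0.001,-0.004,0.024,0.002,0.018,0.002,84],[-0,-0,0.025,0,-0,-0,84],[-0,-0,0.025,0,-0,-0,84]]
end [567.  210.2 157.6] [ 3.141 -0.611  0.058]
```

Emit:
play_rows --pt "0.001 -0.006 0.02 0.002 0.03 0.001 84" --pt "0.001 -0.006 0.02 0.002 0.02 0.001 84" --pt "0.001 -0.004 0.02 0.002 0.01 0.002 84" --pt "0 0 0 0 0 0 84"

```text
t: 2.7
eef_pos: [533.8, 210.6, 209.0]
tcp_rot: [3.136, -0.617, 0.062]
ft_force: [0.1, 0.4, -0.2]
opening: 0.844
```

Run:
```python
from h import *
from cell import *
s=state();print(s["t"],s["eef_pos"],s["tcp_rot"],s["joints"].round(3),s["opening"])
c=read_camera("side");t=read_camera("top")
rows([(G+30*RC[:,2],RT),(G-5*RC[:,2],RT)],84,vmax=.02)
z=lambda c,r:cv2.resize(c["img"][r[1]:r[3],r[0]:r[2],::-1],None,fx=6,fy=6)
cv2.imwrite("pics/a_s.png",z(c,(230,190,330,285)));cv2.imwrite("pics/a_t.png",z(t,(230,130,330,215)))
```

```text
2.7 [533.76738011 210.59321417 208.98776589] [ 3.13576132 -0.61696358  0.06185135] [ 0.333  0.323  2.084 -0.874  0.211  2.657] 0.844109696405677
[[-0.002,0.001,0.014,0.001,-0.004,0.001,84],[-0.001,0.001,0.014,0.002,-0.004,0.001,84],[-0,0,0.017,-0,0,0,84],[-0,0,0.018,-0,0,0,84]]
end [567.2 210.5 157.5] [ 3.141 -0.611  0.058]
```

View pics/a_s.png

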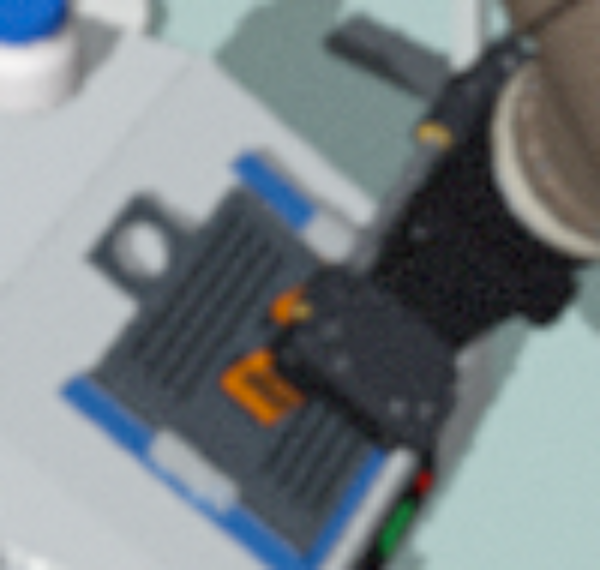

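View pics/a_t.png

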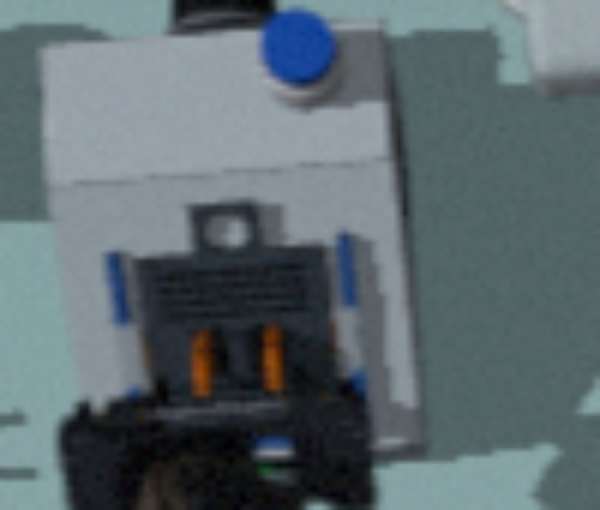

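```bash
cat >> h.py <<'E'
def ry(a): return Ro.from_euler("y",a).as_matrix()
def rz(a): return Ro.from_euler("z",a).as_matrix()
def fk(q,P=None):
    a1,d1,L2,a3,L3,Lt=P if P is not None else PK
    R3=rz(q[0])@ry(q[1]+q[2]);R=R3@rz(q[3])@ry(q[4])@rz(q[5])@rz(C6)
    p=rz(q[0])@(np.array([a1,0,d1])+L2*np.array([np.sin(q[1]),0,np.cos(q[1])]))+R3@np.array([a3,0,L3])+R[:,2]*Lt
    return p,R
C6=np.pi/2
E
python3 - <<'E'
from h import *
import h
D=[([-1.35357765,.491544788,1.55946468,0,1.09168483,-.105615565],[198.24,-592.48,228.07],[-3.1405,0,.3228]),
([-0.062,0.172,1.815,0.007,1.158,1.424],[461.03,39.31,311.41],[-3.13427,.00269,.0817]),
([0.318,0.195,2.071,-0.414,0.363,2.179],[497.43,194.5,257.4],[3.13287,-.55813,.06204]),
([0.333,0.323,2.084,-0.874,0.211,2.657],[533.77,210.59,208.99],[3.13576,-.61696,.06185])]
for c in(np.pi/2,-np.pi/2):
    h.C6=c
    for q,p,r in D:
        print(c,np.linalg.norm(Ro.from_matrix(fk(q,[0]*6)[1].T@Ro.from_euler("xyz",r).as_matrix()).as_rotvec()).round(3))
E
```

```text
1.5707963267948966 0.0
1.5707963267948966 0.001
1.5707963267948966 0.001
1.5707963267948966 0.0
-1.5707963267948966 3.142
-1.5707963267948966 3.141
-1.5707963267948966 3.141
-1.5707963267948966 3.142
```

```bash
python3 - <<'E'
from h import *
D=[([-1.35357765,.491544788,1.55946468,0,1.09168483,-.105615565],[198.24,-592.48,228.07]),
([-0.062,0.172,1.815,0.007,1.158,1.424],[461.03,39.31,311.41]),
([0.318,0.195,2.071,-0.414,0.363,2.179],[497.43,194.5,257.4]),
([0.333,0.323,2.084,-0.874,0.211,2.657],[533.77,210.59,208.99])]
f=lambda P:np.concatenate([fk(q,P)[0]-p for q,p in D]+[(np.array(P)-[0,350,430,0,430,230])*.002])
r=least_squares(f,[0,350,430,0,430,230]);print(r.x.round(1),r.fun[:12].round(1))
PK=r.x
open("h.py","a").write(f"PK={r.x.tolist()}\n")
E
cat >> h.py <<'E'
LO=np.array([-3.1,-.84,.05,-1.13,.06,-2.69]);HI=np.array([3.1,2.19,2.79,4.28,2.93,2.69])
def ik(p,R,q0):
    f=lambda q:np.concatenate([(fk(q)[0]-p)/100,Ro.from_matrix(fk(q)[1].T@R).as_rotvec()*3])
    r=least_squares(f,np.clip(q0,LO+.01,HI-.01),bounds=(LO,HI));return r.x,np.abs(r.fun).max()
E
python3 - <<'E'
from h import *
q0=[0.333,0.323,2.084,-0.874,0.211,2.657]
F=RT@np.diag([-1,-1,1.])
for nm,R in(("same",RT),("flip",F)):
  for s in ([.33,.4,2,-.8,.2,2.6],[.33,.4,2,2.2,.2,-.4],[.33,.4,2,-.8,.2,-.5],[.33,.4,2,2.2,.2,-2.6],[.33,.4,2,1.5,.2,0]):
    print(nm,[ (lambda a:(a[0].round(2).tolist(),round(a[1],3)))(ik(G+k*RC[:,2],R,s)) for k in(45,-5)])
E
```

```text
[ 290.7 -471.5  460.5 -268.2  -12.5  -67.3] [-64.4 -13.9  17.4   4.8 -68.7 -11.5 -18.1 -26.6  -6.   20.4  -7.5   0.2]
same [([0.35, 0.29, 2.15, -0.89, 0.2, 2.69], np.float64(0.109)), ([0.34, 0.35, 2.14, -0.9, 0.15, 2.69], np.float64(0.342))]
same [([0.35, 0.22, 2.38, 4.28, 0.17, -2.47], np.float64(0.158)), ([0.34, 0.25, 2.44, 3.99, 0.21, -2.17], np.float64(0.0))]
same [([0.35, 0.29, 2.15, -0.89, 0.2, 2.69], np.float64(0.109)), ([0.34, 0.35, 2.14, -0.9, 0.15, 2.69], np.float64(0.342))]
same [([0.35, 0.22, 2.38, 4.28, 0.17, -2.47], np.float64(0.158)), ([0.34, 0.25, 2.44, 3.99, 0.21, -2.17], np.float64(0.0))]
same [([0.35, 0.29, 2.15, -0.89, 0.2, 2.69], np.float64(0.109)), ([0.34, 0.25, 2.44, 3.99, 0.21, -2.17], np.float64(0.0))]
flip [([0.35, 0.22, 2.38, 4.28, 0.17, 0.67], np.float64(0.158)), ([0.34, 0.25, 2.44, 3.99, 0.21, 0.97], np.float64(0.0))]
flip [([0.35, 0.22, 2.38, 4.28, 0.17, 0.67], np.float64(0.158)), ([0.34, 0.25, 2.44, 3.99, 0.21, 0.97], np.float64(0.0))]
flip [([0.35, 0.27, 2.21, -1.13, 0.18, -0.2], np.float64(0.047)), ([0.34, 0.33, 2.19, -1.13, 0.15, -0.21], np.float64(0.301))]
flip [([0.35, 0.27, 2.21, -1.13, 0.18, -0.2], np.float64(0.047)), ([0.34, 0.33, 2.19, -1.13, 0.15, -0.21], np.float64(0.301))]
flip [([0.35, 0.27, 2.21, -1.13, 0.18, -0.2], np.float64(0.047)), ([0.34, 0.33, 2.19, -1.13, 0.15, -0.21], np.float64(0.301))]
```

```bash
sed -i 's/a1,d1,L2,a3,L3,Lt=P if/a1,d1,L2,a3,L3,Lt,b=P if/; s/np.array(\[a1,0,d1\])/np.array([a1,b,d1])/; /^PK=/d' h.py
python3 - <<'E'
from h import *
D=[([-1.35357765,.491544788,1.55946468,0,1.09168483,-.105615565],[198.24,-592.48,228.07]),
([-0.062,0.172,1.815,0.007,1.158,1.424],[461.03,39.31,311.41]),
([0.318,0.195,2.071,-0.414,0.363,2.179],[497.43,194.5,257.4]),
([0.333,0.323,2.084,-0.874,0.211,2.657],[533.77,210.59,208.99])]
x0=np.array([0,350,430,0,430,230,67.])
f=lambda P:np.concatenate([fk(q,P)[0]-p for q,p in D]+[(np.array(P)-x0)*.001])
r=least_squares(f,x0,x_scale=100);print(r.x.round(1),r.fun[:12].round(1))
open("h.py","a").write(f"PK={r.x.tolist()}\n")
E
python3 - <<'E'
from h import *
F=RT@np.diag([-1,-1,1.])
for nm,R in(("same",RT),("flip",F)):
  for s in ([.33,.4,2,-.8,.2,2.6],[.33,.4,2,2.2,.2,-.4],[.33,.4,2,-.8,.2,-.5]):
    print(nm,[ (lambda a:(a[0].round(2).tolist(),round(a[1],3)))(ik(G+k*RC[:,2],R,s)) for k in(110,45,-5)])
E
```

```text
[-3.000e-01  1.960e+02  5.876e+02  4.270e+01  4.107e+02  2.583e+02
  6.600e+01] [ 0.1  0.1 -0.   0.  -0.1  0.  -0.  -0.1 -0.   0.   0.   0. ]
same [([0.35, 0.21, 2.09, -0.6, 0.29, 2.39], np.float64(0.0)), ([0.32, 0.34, 2.09, -0.91, 0.19, 2.69], np.float64(0.002)), ([0.29, 0.44, 2.04, -0.93, 0.15, 2.69], np.float64(0.089))]
same [([0.35, 0.21, 2.09, -0.6, 0.29, 2.39], np.float64(0.0)), ([0.29, 0.36, 2.16, 4.28, 0.12, -2.52], np.float64(0.202)), ([0.29, 0.45, 2.1, 4.28, 0.13, -2.52], np.float64(0.108))]
same [([0.35, 0.21, 2.09, -0.6, 0.29, 2.39], np.float64(0.0)), ([0.32, 0.34, 2.09, -0.91, 0.19, 2.69], np.float64(0.002)), ([0.29, 0.44, 2.04, -0.93, 0.15, 2.69], np.float64(0.089))]
flip [([0.22, 0.22, 2.23, 2.15, 0.06, 2.69], np.float64(0.462)), ([0.29, 0.36, 2.16, 4.28, 0.12, 0.62], np.float64(0.202)), ([0.29, 0.45, 2.1, 4.28, 0.13, 0.62], np.float64(0.108))]
flip [([0.29, 0.23, 2.22, 4.28, 0.09, 0.61], np.float64(0.343)), ([0.29, 0.36, 2.16, 4.28, 0.12, 0.62], np.float64(0.202)), ([0.29, 0.45, 2.1, 4.28, 0.13, 0.62], np.float64(0.108))]
flip [([0.35, 0.21, 2.09, -0.6, 0.29, -0.75], np.float64(0.0)), ([0.32, 0.34, 2.09, -0.92, 0.19, -0.45], np.float64(0.0)), ([0.3, 0.44, 2.05, -1.13, 0.15, -0.24], np.float64(0.046))]
```

Run:
```python
from h import *
flip=np.diag([-1,-1,1.])
def tool(tilt,yaw): return Ro.from_euler("xyz",[0,-tilt,yaw]).as_matrix()@np.diag([1,-1,-1.])
sol=lambda p,R,s:(lambda a:(a[0].round(2).tolist(),round(a[1],3)))(ik(p,R,s))
for d in(35,32,30,27,24):
    R=tool(np.deg2rad(d),psi)
    print(d,[sol(G+k*RC[:,2],R,[.33,.4,2,-.8,.2,2.6]) for k in(70,-5)],sol(G-5*RC[:,2],R@flip,[.33,.4,2,-.8,.2,-.5]))
hy=-.08;xr=np.array([np.cos(hy),np.sin(hy),0])
root=np.array([606.1,-304.6,215]);rod=-xr*np.cos(np.deg2rad(40))+np.array([0,0,np.sin(np.deg2rad(40))])
for d in(30,40,45,50,55,60,70,80):
    R=tool(np.deg2rad(d),hy);RCc=R@np.diag([1,-1,-1.])
    for s,nm in((80,"off tip"),(63,"tip"),(8,"root")):
        e=root+s*rod;g=e-RCc@np.array([81,0,-27.5]);tcp=g+5*R[:,2]
        print(d,nm,tcp.round(0),sol(tcp,R,[-.4,.4,2,0,.3,1.2]),sol(tcp,R,[-.4,.4,2,3,.3,-1.2]),sol(tcp,R@flip,[-.4,.4,2,.3,.3,-2]))
```

```text
35 [([0.33, 0.29, 2.09, -0.77, 0.23, 2.55], np.float64(0.0)), ([0.29, 0.44, 2.04, -0.93, 0.15, 2.69], np.float64(0.089))] ([0.3, 0.44, 2.05, -1.13, 0.15, -0.24], np.float64(0.046))
32 [([0.32, 0.29, 2.06, -0.53, 0.28, 2.31], np.float64(0.0)), ([0.3, 0.44, 2.04, -0.83, 0.17, 2.6], np.float64(0.0))] ([0.3, 0.44, 2.04, -0.83, 0.17, -0.54], np.float64(0.0))
30 [([0.32, 0.3, 2.04, -0.42, 0.32, 2.2], np.float64(0.0)), ([0.3, 0.44, 2.01, -0.61, 0.21, 2.38], np.float64(0.0))] ([0.3, 0.44, 2.01, -0.61, 0.21, -0.77], np.float64(0.0))
27 [([0.31, 0.3, 2.01, -0.31, 0.39, 2.08], np.float64(0.0)), ([0.29, 0.45, 1.98, -0.4, 0.27, 2.16], np.float64(0.0))] ([0.29, 0.45, 1.98, -0.4, 0.27, -0.98], np.float64(0.0))
24 [([0.31, 0.31, 1.98, -0.23, 0.46, 2.0], np.float64(0.0)), ([0.29, 0.45, 1.95, -0.27, 0.34, 2.04], np.float64(0.0))] ([0.29, 0.45, 1.95, -0.27, 0.34, -1.1], np.float64(0.0))
30 off tip [ 464. -293.  245.] ([-0.85, 0.25, 2.02, 0.68, 0.59, 0.28], np.float64(0.0)) ([-0.85, 0.25, 2.02, 0.68, 0.59, 0.28], np.float64(0.0)) ([-0.82, 0.25, 1.99, 0.55, 0.6, -2.69], np.float64(0.132))
30 tip [ 477. -
[... 3947 characters left out ...]
25, 2.26, 1.09, -1.4], np.float64(0.0)) ([-0.6, 0.4, 1.95, 0.85, 0.17, -2.69], np.float64(1.636))
80 off tip [ 509. -297.  191.] ([-1.0, 0.69, 2.36, 2.2, 1.34, -1.49], np.float64(0.0)) ([-1.0, 0.69, 2.36, 2.2, 1.34, -1.49], np.float64(0.0)) ([-0.61, 0.26, 2.02, 0.89, 0.16, -2.69], np.float64(1.918))
80 tip [ 522. -298.  180.] ([-0.97, 0.72, 2.33, 2.23, 1.34, -1.5], np.float64(0.0)) ([-0.97, 0.72, 2.33, 2.23, 1.34, -1.5], np.float64(0.0)) ([-0.6, 0.3, 2.0, 0.89, 0.14, -2.69], np.float64(1.944))
80 root [ 564. -301.  144.] ([-0.89, 0.81, 2.26, 2.32, 1.34, -1.51], np.float64(0.0)) ([-0.89, 0.81, 2.26, 2.32, 1.34, -1.51], np.float64(0.0)) ([-0.56, 0.41, 1.93, 0.9, 0.1, -2.69], np.float64(2.013))
```

```bash
cat >> h.py <<'E'
def tool(tiltdeg,yaw): return Ro.from_euler("xyz",[0,-np.deg2rad(tiltdeg),yaw]).as_matrix()@np.diag([1,-1,-1.])
E
python3 - <<'E'
from h import *
R=tool(30.5,psi)
rows([(G+45*RC[:,2],R),(G+5*R[:,2],R)],84,vmax=.02)
E
```

```text
[[-0.003,0.002,0.013,0.003,-0.086,0.002,84],[0.001,0,0.017,0,-0,0,84],[0.001,0,0.016,0,-0,0,84],[0.001,0,0.017,0,-0,0,84]]
end [566.4 210.5 156.9] [ 3.141 -0.533  0.058]
```

Emit:
play_rows --pt "-0.003 0.002 0.01 0.003 -0.086 0.002 84" --pt "0 0 0 0 0 0 84" --pt "0.001 0 0.012 0 0 0 84" --pt "0.001 0 0.012 0 0 0 84" --pt "0 0 0 0 0 0 84"

```text
t: 3.3
eef_pos: [550.5, 206.4, 191.7]
tcp_rot: [3.133, -0.579, 0.056]
ft_force: [0.6, -0.5, -0.4]
opening: 0.839
```

Run:
```python
from h import *
from cell import *
s=state();print(s["t"],s["eef_pos"],s["tcp_rot"],s["joints"].round(3),s["opening"])
R=tool(30.5,psi)
rows([(G+5*R[:,2],R)],84,vmax=.013)
```

```text
3.3 [550.54944055 206.4357769  191.74832881] [ 3.13299882 -0.57904622  0.05601024] [ 0.311  0.369  2.049 -0.743  0.218  2.517] 0.8386620896985675
[[-0.002,-0.001,0.013,0.003,-0.016,-0.001,84],[-0.001,-0.001,0.012,0.003,-0.015,-0,84],[-0.002,-0.001,0.013,0.004,-0.016,-0.001,84]]
end [566.4 210.1 156.9] [-3.141 -0.532  0.058]
```

Emit:
play_rows --pt "-0.002 -0.004 0.008 0.006 -0.04 0 84" --pt "0 0 0 0 0 0 84" --pt "-0.001 0 0.01 0 0 0 84" --pt "0 0 0 0 0 0 84"

```text
t: 3.7
eef_pos: [556.3, 209.8, 178.7]
tcp_rot: [3.138, -0.545, 0.055]
ft_force: [0.3, 1.3, 0.5]
opening: 0.84
```

Run:
```python
from h import *
from cell import *
s=state();print(s["t"],s["eef_pos"],s["tcp_rot"],s["joints"].round(3),s["ft_force"])
R=tool(30.5,psi)
rows([(G+5*R[:,2],R)],84,vmax=.013)
```

```text
3.7 [556.26100211 209.78164654 178.68784828] [ 3.13841388 -0.54480135  0.05522972] [ 0.307  0.398  2.028 -0.626  0.228  2.401] [0.30383984 1.30442213 0.52811276]
[[-0.001,-0,0.012,0.002,-0.006,-0.001,84],[-0.001,-0,0.012,0.003,-0.006,-0.001,84]]
end [566.9 210.3 157.1] [-3.141 -0.533  0.058]
```

Emit:
play_rows --pt "-0.001 0 0.012 0.002 -0.006 0 84" --pt "-0.001 0 0.012 0.003 -0.006 0 84" --pt "0 0 0 0 0 0 84"

```text
t: 4.0
eef_pos: [567.2, 210.2, 157.4]
tcp_rot: [-3.139, -0.535, 0.055]
ft_force: [-0.1, 0.2, 0.1]
opening: 0.839
```

Run:
```python
from h import *
from cell import *
s=state();print(s["t"],s["eef_pos"],s["tcp_rot"],s["joints"].round(3),s["ft_force"])
R=tool(30.5,psi)
rows([(G+5*R[:,2],R)],84,vmax=.013)
print(RC.T@(s["eef_pos"]-5*R[:,2]-G))
c=read_camera("side");t=read_camera("top")
z=lambda c,r:cv2.resize(c["img"][r[1]:r[3],r[0]:r[2],::-1],None,fx=6,fy=6)
cv2.imwrite("pics/b_s.png",z(c,(230,190,330,285)));cv2.imwrite("pics/b_t.png",z(t,(230,130,330,215)))
```

```text
4.0 [567.2122916  210.19909881 157.41208149] [-3.13945304 -0.53505852  0.05548415] [ 0.297  0.444  2.02  -0.665  0.195  2.436] [-0.14054649  0.16238371  0.11447919]
[[-0.001,-0,-0,-0.001,-0.003,-0.002,84]]
end [566.4 210.2 156.9] [ 3.142 -0.532  0.058]
[ 0.61709185 -0.18710815 -0.28532194]
```

View pics/b_s.png

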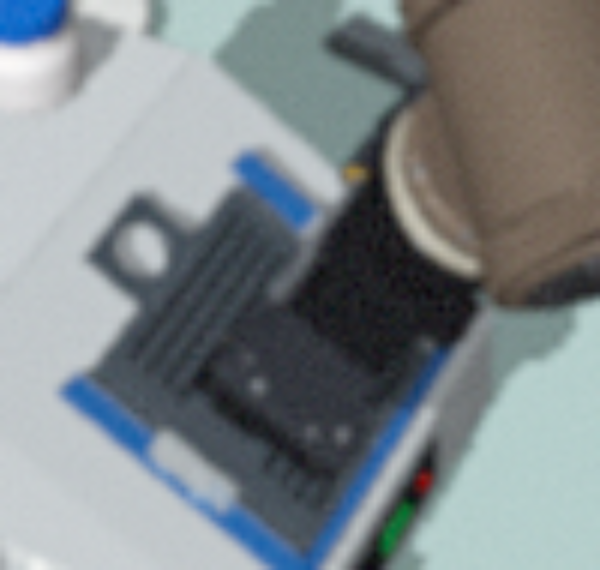

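View pics/b_t.png

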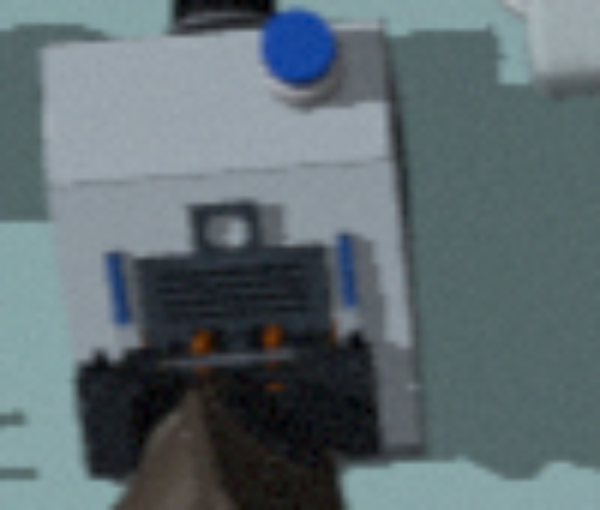

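Both tabs stand between the open fingers: tab tops at about (202,340) and (273,338) in the zoomed top view. There is no contact force, so I'll squeeze.

Emit:
play_rows --pt "0 0 0 0 0 0 50" --pt "0 0 0 0 0 0 30" --pt "0 0 0 0 0 0 30" --pt "0 0 0 0 0 0 30" --pt "0 0 0 0 0 0 30" --pt "0 0 0 0 0 0 30"

```text
t: 4.7
eef_pos: [566.8, 210.6, 159.0]
tcp_rot: [-3.139, -0.537, 0.056]
ft_force: [0.9, 0.9, -1.9]
opening: 0.392
```

Emit:
play_rows --pt "0 0 0 0 0 0 20" --pt "0 0 0 0 0 0 20" --pt "0 0 0 0 0 0 20" --pt "0 0 0 0 0 0 20"

```text
t: 5.1
eef_pos: [566.8, 210.6, 159.2]
tcp_rot: [-3.139, -0.537, 0.056]
ft_force: [-0.9, 1.3, 0.3]
opening: 0.345
```

Run:
```python
from h import *
from cell import *
s=state();print(s["t"],s["eef_pos"],s["tcp_rot"],s["joints"].round(3),s["ft_force"],s["opening"])
R=Ro.from_euler("xyz",s["tcp_rot"]).as_matrix()
rows([(s["eef_pos"]+90*RC[:,2],R)],0,vmax=.012)
```

```text
5.1 [566.75100187 210.59100526 159.20173865] [-3.13919291 -0.53708812  0.05590947] [ 0.298  0.441  2.021 -0.664  0.197  2.435] [-0.87385022  1.26970529  0.2883128 ] 0.34474683013174495
[[-0.001,-0,-0.011,0,0,0,0],[-0.001,-0,-0.011,0,0,0,0],[-0.001,-0,-0.011,0,0,0,0],[-0.001,-0,-0.011,0,0,0,0],[-0.001,-0,-0.011,0,0,0,0],[-0.001,-0,-0.012,0,0,0,0],[-0,-0,-0.011,0,0,0,0],[-0.001,-0,-0.012,0,0,0,0]]
end [514.8 207.5 232.9] [-3.139 -0.537  0.056]
```

Emit:
play_rows --pt "0 0 0 0 0 0 0" --pt "-0.001 0 -0.008 0 0 0 0" --pt "-0.001 0 -0.01 0 0 0 0" --pt "-0.001 0 -0.012 0 0 0 0"

```text
t: 5.5
eef_pos: [547.9, 209.0, 183.0]
tcp_rot: [-3.14, -0.534, 0.056]
ft_force: [0.5, -0.8, -2.9]
opening: 0.345
```

Run:
```python
from h import *
from cell import *
s=state();print(s["t"],s["eef_pos"],s["tcp_rot"],s["ft_force"],s["opening"])
c=read_camera("side");t=read_camera("top")
z=lambda c,r:cv2.resize(c["img"][r[1]:r[3],r[0]:r[2],::-1],None,fx=6,fy=6)
cv2.imwrite("pics/c_s.png",z(c,(230,190,330,285)))
```

```text
5.5 [547.92720019 209.0372849  182.98256073] [-3.13996168 -0.5339569   0.05568931] [ 0.50382213 -0.7580524  -2.93233789] 0.34537576142551724
```

View pics/c_s.png

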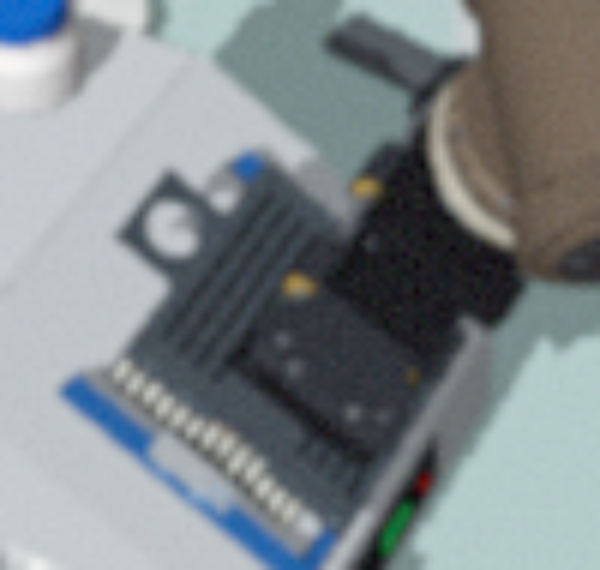

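```bash
cat >> h.py <<'E'
def chk(goals,q,p,R,n=8):
    from scipy.spatial.transform import Slerp
    for gp,gR in goals:
        S=Slerp([0,1],Ro.from_matrix([R,gR]))
        mx=0;qs=q
        for k in range(1,n+1):
            qn,e=ik(p+(gp-p)*k/n,S(k/n).as_matrix(),q);mx=max(mx,e);st=np.abs(qn-q).max();q=qn
        print(gp.round(),q.round(2),"err",round(mx,3));p,R=gp,gR
E
python3 - <<'E'
from h import *
from cell import *
s=state();p=s["eef_pos"];R=Ro.from_euler("xyz",s["tcp_rot"]).as_matrix()
g=[(p+105*RC[:,2],tool(27,.05)),(np.array([430,30,320.]),tool(20,0)),(np.array([430,-290,320.]),tool(25,-.08)),(np.array([450,-292,300.]),tool(50,-.08)),(np.array([470,-294,270.]),tool(75,-.08))]
chk(g,s["joints"],p,R)
rows(g,0,vmax=.04)
E
```

```text
[488. 206. 270.] [ 0.34  0.18  2.01 -0.27  0.51  2.06] err 0.0
[430.  30. 320.] [-0.11 -0.02  2.05  0.05  0.76  1.43] err 0.0
[ 430. -290.  320.] [-0.87  0.13  1.91  0.42  0.83  0.53] err 0.0
[ 450. -292.  300.] [-1.01  0.16  2.15  1.31  0.69 -0.38] err 0.0
[ 470. -294.  270.] [-1.08  0.41  2.35  2.02  1.12 -1.22] err 0.0
[[-0.003,-0,-0.035,-0.002,-0.022,0.002,0],[-0.003,0,-0.035,-0.002,-0.021,0.002,0],[-0.004,0,-0.035,-0.001,-0.022,0.001,0],[-0.007,0.035,-0.015,-0.004,-0.024,0.009,0],[-0.007,0.035,-0.014,-0.004,-0.025,0.009,0],[-0.008,0.035,-0.014,-0.004,-0.024,0.009,0],[-0.008,0.034,-0.014,-0.004,-0.025,0.009,0],[-0.007,0.035,-0.014,-0.004,-0.024,0.01,0]]
[[-0,0.04,0,-0.004,0.011,0.009,0],[0,0.04,0,-0.004,0.011,0.009,0],[0.001,0.04,0,-0.004,0.011,0.009,0],[0.001,0.04,0.001,-0.004,0.011,0.009,0],[0.001,0.04,0.001,-0.004,0.011,0.009,0],[0.002,0.04,0.001,-0.004,0.011,0.01,0],[0.002,0.04,0.001,-0.003,0.011,0.009,0],[0.003,0.04,0.001,-0.004,0.01,0.01,0]]
[[0.002,0,0.007,0,0.109,0,0],[0.002,0,0.007,0,0.109,0,0],[0.001,0,0.007,0,0.109,0,0],[0,0,0.006,0,0.109,0,0],[-0.002,0,0.009,0,0.109,0,0],[-0.004,0,0.008,0,0.109,0,0],[-0.004,0,0.008,0,0.109,0,0],[-0.005,0.001,0.008,0,0.11,0,0]]
end [ 470.3 -294.5  270.2] [ 3.141 -1.309 -0.079]
```

Emit:
play_rows --pt "-0.003 0 -0.02 -0.002 -0.022 0.002 0" --pt "-0.003 0 -0.035 -0.002 -0.021 0.002 0" --pt "-0.004 0 -0.035 -0.001 -0.022 0.001 0" --pt "-0.007 0.02 -0.02 -0.004 -0.024 0.009 0" --pt "-0.007 0.035 -0.014 -0.004 -0.025 0.009 0" --pt "-0.008 0.035 -0.014 -0.004 -0.024 0.009 0" --pt "-0.008 0.034 -0.014 -0.004 -0.025 0.009 0" --pt "-0.007 0.035 -0.014 -0.004 -0.024 0.01 0"

```text
t: 6.4
eef_pos: [429.1, 43.6, 312.9]
tcp_rot: [3.141, -0.334, 0.006]
ft_force: [0.6, -0.5, -2.3]
opening: 0.349
```

Emit:
play_rows --pt "0 0.04 0 -0.004 0.011 0.009 0" --pt "0 0.04 0 -0.004 0.011 0.009 0" --pt "0.001 0.04 0 -0.004 0.011 0.009 0" --pt "0.001 0.04 0.001 -0.004 0.011 0.009 0" --pt "0.001 0.04 0.001 -0.004 0.011 0.009 0" --pt "0.002 0.04 0.001 -0.004 0.011 0.01 0" --pt "0.002 0.03 0.001 -0.003 0.011 0.009 0" --pt "0.003 0.015 0.001 -0.004 0.01 0.01 0"

```text
t: 7.2
eef_pos: [428.1, -255.9, 313.4]
tcp_rot: [3.137, -0.424, -0.08]
ft_force: [0.8, 0.4, -3.4]
opening: 0.348
```

Run:
```python
from h import *
from cell import *
s=state();p=s["eef_pos"];R=Ro.from_euler("xyz",s["tcp_rot"]).as_matrix()
print(s["t"],p,s["tcp_rot"],s["joints"].round(2),s["opening"],s["ft_force"])
g=[(np.array([430,-290,320.]),tool(28,-.08)),(np.array([450,-292,300.]),tool(50,-.08)),(np.array([470,-294,270.]),tool(72,-.08))]
chk(g,s["joints"],p,R)
rows(g,0,vmax=.04,wmax=.1)
```

```text
7.2 [ 428.07951784 -255.92626774  313.4482752 ] [ 3.13655572 -0.42420952 -0.08001935] [-0.82  0.1   1.96  0.39  0.79  0.6 ] 0.3475186692130614 [ 0.78161841  0.44650918 -3.36847512]
[ 430. -290.  320.] [-0.9   0.12  1.94  0.5   0.8   0.45] err 0.0
[ 450. -292.  300.] [-1.01  0.16  2.15  1.31  0.69 -0.38] err 0.0
[ 470. -294.  270.] [-1.07  0.38  2.34  1.98  1.05 -1.16] err 0.0
[[0.007,0.034,-0.004,0.005,0.064,0,0],[0.002,0,0.007,0,0.096,0,0],[0.001,0,0.007,0,0.096,0,0],[0.001,0,0.007,-0,0.096,0,0],[0,0,0.007,-0,0.096,0,0],[-0.002,0,0.009,-0,0.096,0,0],[-0.003,0,0.008,-0,0.096,0,0],[-0.004,0,0.008,-0,0.096,0,0]]
[[-0.006,0.001,0.008,-0,0.096,0,0]]
end [ 470.1 -294.4  269.4] [ 3.141 -1.256 -0.08 ]
```

Emit:
play_rows --pt "0.007 0.034 -0.004 0.005 0.064 0 0" --pt "0.002 0 0.007 0 0.096 0 0" --pt "0.001 0 0.007 0 0.096 0 0" --pt "0.001 0 0.007 0 0.096 0 0" --pt "0 0 0.007 0 0.096 0 0" --pt "-0.002 0 0.009 0 0.096 0 0" --pt "-0.003 0 0.008 0 0.096 0 0" --pt "-0.004 0 0.008 0 0.096 0 0"

```text
t: 8.0
eef_pos: [464.5, -295.4, 279.0]
tcp_rot: [3.127, -1.152, -0.073]
ft_force: [0.8, 0.7, -2.7]
opening: 0.344
```

Run:
```python
from h import *
from cell import *
s=state();p=s["eef_pos"];R=Ro.from_euler("xyz",s["tcp_rot"]).as_matrix()
print(s["t"],p,s["tcp_rot"],s["joints"].round(2),s["opening"],s["ft_force"])
for n in("side","top"):
    c=read_camera(n);np.savez(n+"1.npz",**c)
    r=(290,80,430,200) if n=="side" else (330,130,450,230)
    cv2.imwrite(f"pics/d_{n}.png",cv2.resize(c["img"][r[1]:r[3],r[0]:r[2],::-1],None,fx=5,fy=5))
```

```text
8.0 [ 464.49702714 -295.35019663  278.99909094] [ 3.12681893 -1.15229295 -0.07284809] [-1.06  0.3   2.29  1.87  0.91 -1.  ] 0.3436197703679483 [ 0.81152158  0.7462581  -2.70630056]
```

View pics/d_side.png

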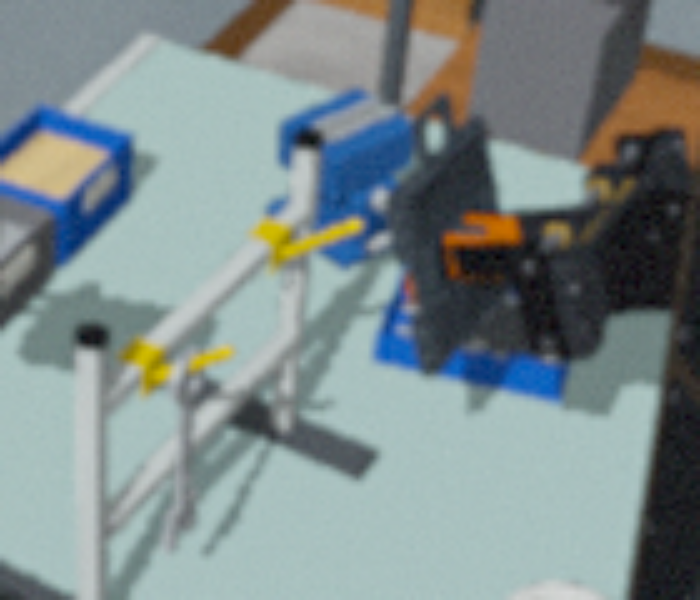

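View pics/d_top.png

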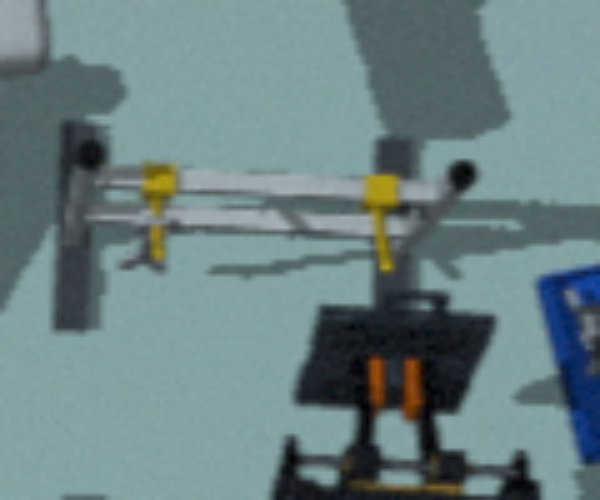

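```bash
cat >> h.py <<'E'
Rg=Ro.from_euler("xyz",[-3.139,-.537,.056]).as_matrix();pg=np.array([566.8,210.6,159.1])
EYE=Rg.T@(G+RC@np.array([81,0,-27.5])-pg);REL=Rg.T@RC;GR=Rg.T@(G-pg)
hy=-.08;xr=np.array([np.cos(hy),np.sin(hy),0]);yr=np.array([-np.sin(hy),np.cos(hy),0])
root=np.array([606.1,-304.6,215]);rod=-xr*np.cos(np.deg2rad(40))+np.array([0,0,np.sin(np.deg2rad(40))])
E
python3 - <<'E'
from h import *
from cell import *
s=state();p=s["eef_pos"];R=Ro.from_euler("xyz",s["tcp_rot"]).as_matrix()
S=load("side1");T=load("top1")
e=p+R@EYE;print("EYE",EYE,GR,"pred eye",e,"px",proj(S,e),proj(T,e))
print(tri(S,(376.9,105.5),T,(412.9,189.5)))
for n,c,r in(("side",S,(290,80,430,200)),("top",T,(330,130,450,230))):
    im=cv2.resize(c["img"][r[1]:r[3],r[0]:r[2],::-1],None,fx=5,fy=5)
    def dr(ps,col):
        q=np.array([(proj(c,p+R@(GR+REL@np.array(a,float)))-r[:2]+.5)*5 for a in ps]).astype(int)
        cv2.polylines(im,[q],True,col,1)
    dr([(65,61,-25),(65,-61,-25),(-65,-61,-25),(-65,61,-25)],(0,255,0))
    dr([(81+13*np.cos(t),13*np.sin(t),-27.5) for t in np.linspace(0,6.28,24)],(0,0,255))
    rp=np.array([(proj(c,root+k*rod)-r[:2]+.5)*5 for k in (0,63)]).astype(int);cv2.polylines(im,[rp],False,(255,0,255),1)
    cv2.imwrite(f"pics/d2_{n}.png",im)
E
```

```text
EYE [81.66597928  0.12470391 17.85732546] [-1.14245647  0.23334726 -3.59031228] pred eye [ 513.77846583 -299.19321959  343.31870977] px [376.15621785 106.65395184] [411.90168291 190.78154901]
(array([ 515.43424701, -302.81604298,  345.79263942]), np.float64(4.543872693619939))
```

View pics/d2_side.png

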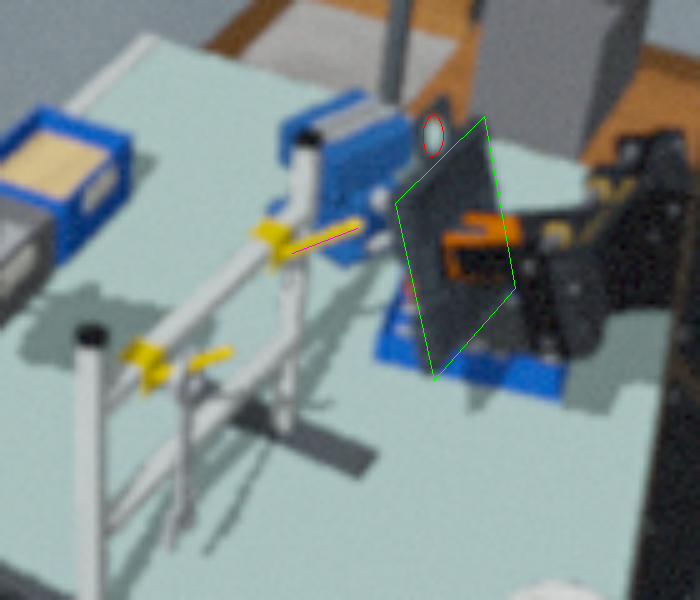

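View pics/d2_top.png

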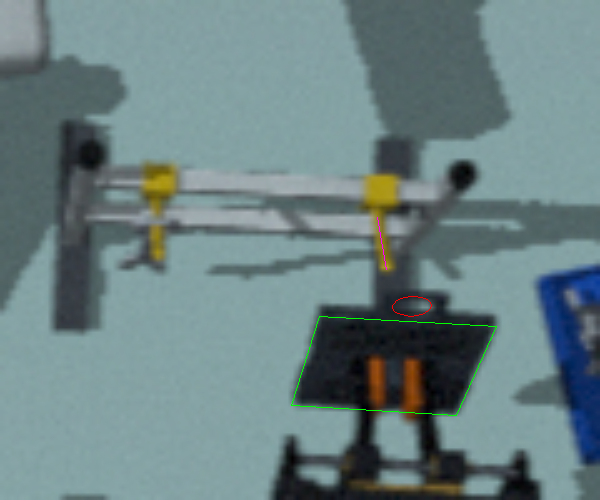

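```bash
cat >> h.py <<'E'
def tgt(eye,tilt,corr=np.array([1.,-2,2])):
    # tool pose such that actual eye (pred+corr) is at eye
    R=tool(tilt,hy);return eye-corr-R@EYE,R
ROD0=root+np.array([0,0,2.5])
E
python3 - <<'E'
from h import *
from cell import *
s=state();p=s["eef_pos"];R=Ro.from_euler("xyz",s["tcp_rot"]).as_matrix()
g=[tgt(ROD0+85*rod,61),tgt(ROD0+45*rod,61),tgt(ROD0+18*rod,61)]
chk(g,s["joints"],p,R)
rows(g,0,vmax=.02,wmax=.06)
E
```

```text
[ 485. -293.  207.] [-0.99  0.44  2.3   1.99  0.85 -1.15] err 0.0
[ 516. -295.  182.] [-0.93  0.52  2.26  2.09  0.85 -1.21] err 0.0
[ 536. -297.  164.] [-0.89  0.57  2.23  2.14  0.85 -1.25] err 0.0
[[-0.014,-0.001,0.012,0.001,-0.02,-0.001,0],[-0.013,-0.001,0.012,0.001,-0.021,-0.001,0],[-0.013,-0.001,0.012,0.001,-0.02,-0,0],[-0.013,-0.001,0.013,0.002,-0.021,-0.001,0],[-0.004,0,0.02,-0,0,0,0],[-0.003,0,0.019,-0,0,0,0],[-0.003,0,0.013,-0,0,0,0],[-0.002,0,0.014,-0,0,0,0]]
end [ 536.8 -296.7  164.6] [ 3.141 -1.064 -0.079]
```

Emit:
play_rows --pt "-0.014 -0.001 0.012 0.001 -0.02 -0.001 0" --pt "-0.013 -0.001 0.012 0.001 -0.021 -0.001 0" --pt "-0.013 -0.001 0.012 0.001 -0.02 0 0" --pt "-0.013 -0.001 0.013 0.002 -0.021 -0.001 0" --pt "0 0 0 0 0 0 0"

```text
t: 8.6
eef_pos: [486.1, -290.4, 205.4]
tcp_rot: [-3.126, -1.045, -0.088]
ft_force: [0.2, -0.0, -1.7]
opening: 0.344
```

```bash
cat > look.py <<'E'
from h import *
from cell import *
import sys
tag=sys.argv[1];s=state();p=s["eef_pos"];R=Ro.from_euler("xyz",s["tcp_rot"]).as_matrix()
print(s["t"],p,s["tcp_rot"],s["joints"].round(2),s["opening"],s["ft_force"])
e=p+R@EYE+[1,-2,2];d=e-ROD0;print("eye vs rod: along",d@rod,"side",d@yr,"perp",d@np.cross(rod,yr))
o=[]
for n in("side","top"):
    c=read_camera(n)
    r=(325,90,400,165) if n=="side" else (375,140,445,215)
    im=cv2.resize(c["img"][r[1]:r[3],r[0]:r[2],::-1],(400*(r[2]-r[0])//(r[3]-r[1]),400),interpolation=cv2.INTER_CUBIC);o.append(im)
cv2.imwrite(f"pics/{tag}.png",np.hstack(o))
E
python3 look.py e1
```

```text
8.6 [ 486.14370192 -290.44047883  205.37456518] [-3.12590096 -1.04453657 -0.08765748] [-0.98  0.44  2.29  1.96  0.83 -1.12] 0.34448134687173826 [ 0.2408435  -0.01669973 -1.73089395]
eye vs rod: along 81.44370485870516 side 2.3374304215803132 perp 1.0837412360254817
```

View pics/e1.png

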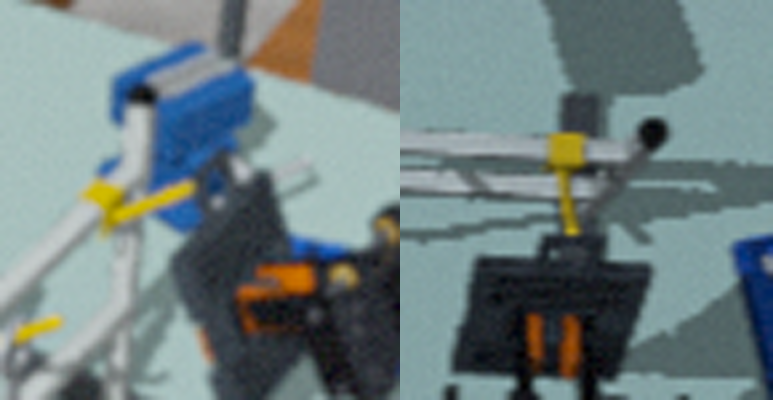

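Run:
```python
from h import *
up=np.array([0,0,2.]);
rows([tgt(ROD0+up+72*rod,61),tgt(ROD0+up+45*rod,61)],0,vmax=.01,wmax=.06)
```

```text
[[-0,0.001,0.006,-0.004,0.008,-0.001,0],[-0.001,0.001,0.005,-0.004,0.009,-0.002,0],[-0.002,0,0.009,0,-0,0,0],[-0.001,0,0.009,0,-0,0,0],[-0.002,0,0.009,0,-0,0,0]]
end [ 515.9 -295.1  183.2] [ 3.141 -1.065 -0.079]
```

Emit:
play_rows --pt "0 0.001 0.006 -0.004 0.008 -0.001 0" --pt "-0.001 0.001 0.005 -0.004 0.009 -0.002 0" --pt "-0.002 0 0.009 0 0 0 0" --pt "-0.001 0 0.009 0 0 0 0" --pt "-0.001 0 0.006 0 0 0 0" --pt "0 0 0 0 0 0 0"

```text
t: 9.3
eef_pos: [516.3, -295.8, 186.4]
tcp_rot: [3.137, -1.068, -0.077]
ft_force: [-0.2, 0.8, -3.0]
opening: 0.35
```

```bash
python3 look.py e2
```

```text
9.3 [ 516.26112305 -295.77772131  186.38122119] [ 3.13691152 -1.06804043 -0.07700897] [-0.93  0.51  2.26  2.08  0.85 -1.2 ] 0.34967241185205244 [-0.18011502  0.80771489 -3.04571457]
eye vs rod: along 47.87445864631904 side -0.3428686834397001 perp -4.000473746635144
```

View pics/e2.png

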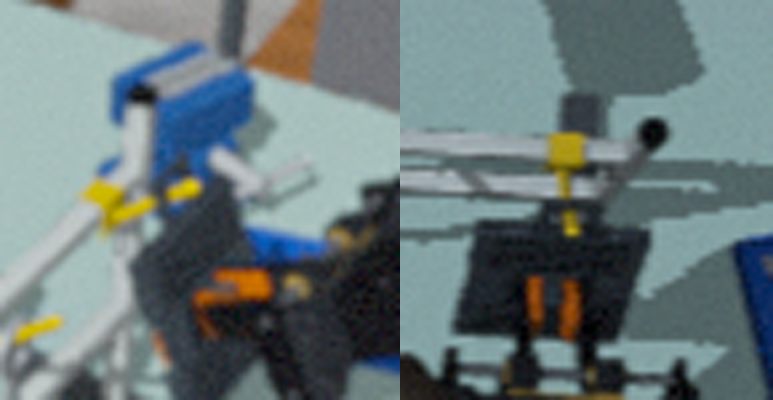

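Run:
```python
from h import *
from cell import *
s=state();p=s["eef_pos"];R=Ro.from_euler("xyz",s["tcp_rot"]).as_matrix()
up=np.array([0,0,1.])
g=[tgt(ROD0+up+22*rod,62),tgt(ROD0+18*rod,80)]
chk(g,s["joints"],p,R)
rows(g,0,vmax=.009,wmax=.05)
for x,t in g: 
    R=tool(t,hy);print("grip",x+R@GR,"bottom edge",x+R@(GR+REL@np.array([-65,0,-36.])))
```

```text
[ 534. -297.  167.] [-0.9   0.57  2.24  2.15  0.88 -1.26] err 0.0
[ 560. -299.  150.] [-0.9   0.8   2.27  2.31  1.34 -1.51] err 0.0
[[-0.002,-0,0.006,0.001,0.003,0,0],[-0.002,-0,0.007,0,0.004,0.001,0],[-0.002,-0,0.006,0.001,0.003,0,0],[-0.003,-0,0.007,0,0.004,0.001,0],[-0,-0,0.004,0,0.045,-0,0],[-0.001,-0,0.004,0,0.045,-0,0],[-0.001,-0,0.004,0,0.045,-0,0],[-0.001,-0,0.004,0,0.045,-0,0]]
[[-0.001,-0,0.005,0,0.045,-0,0],[-0.001,-0,0.004,0,0.045,-0,0],[-0.002,-0,0.005,0,0.044,-0,0]]
end [ 560.2 -299.3  149.7] [-3.14  -1.396 -0.082]Traceback (most recent call last):
  File "<stdin>", line 9, in <module>
  File "h.py", line 52, in tool
    def tool(tiltdeg,yaw): return Ro.from_euler("xyz",[0,-np.deg2rad(tiltdeg),yaw]).as_matrix()@np.diag([1,-1,-1.])
                                  ~~~~~~~~~~~~~^^^^^^^^^^^^^^^^^^^^^^^^^^^^^^^^^^^^
  File "scipy/spatial/transform/_rotation.pyx", line 1428, in scipy.spatial.transform._rotation.Rotation.from_euler
  File "scipy/spatial/transform/_rotation.pyx", line 518, in scipy.spatial.transform._rotation._format_angles
ValueError: setting an array element with a sequence. The requested array has an inhomogeneous shape after 1 dimensions. The detected shape was (3,) + inhomogeneous part.
```

Emit:
play_rows --pt "-0.002 0 0.006 0.001 0.003 0 0" --pt "-0.002 0 0.007 0 0.004 0.001 0" --pt "-0.002 0 0.006 0.001 0.003 0 0" --pt "-0.002 0 0.006 0 0.004 0.001 0" --pt "0 0 0 0 0 0 0"

```text
t: 9.9
eef_pos: [535.2, -297.6, 166.3]
tcp_rot: [-3.141, -1.084, -0.082]
ft_force: [1.0, 0.5, -4.0]
opening: 0.345
```

```bash
python3 look.py e3
python3 - <<'E'
from h import *
rows([tgt(ROD0+18*rod,80)],0,vmax=.009,wmax=.05)
E
```

```text
9.9 [ 535.22266476 -297.61950481  166.34859909] [-3.14107763 -1.08361284 -0.08158157] [-0.9   0.57  2.24  2.15  0.88 -1.26] 0.3445728057828982 [ 1.011861    0.46947437 -4.02568598]
eye vs rod: along 21.707390122572534 side -0.8205885958941406 perp -0.9139950098154426
[[-0.001,-0,0.004,0,0.045,-0,0],[-0.001,-0,0.004,0,0.045,-0,0],[-0.001,-0,0.004,0,0.045,-0,0],[-0.001,-0,0.004,0,0.044,-0,0],[-0.001,-0,0.004,0,0.045,-0,0],[-0.001,-0,0.005,0.001,0.044,-0,0],[-0.002,-0.001,0.004,0,0.045,-0,0]]
end [ 559.4 -298.5  149.5] [-3.14  -1.397 -0.082]
```

View pics/e3.png

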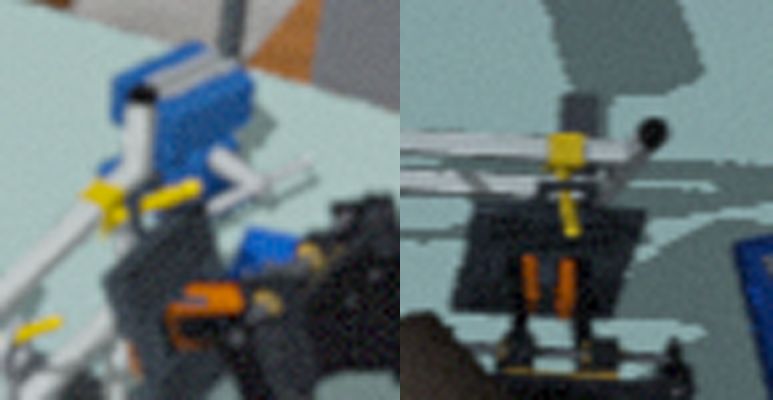

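The rod is clearly through the eye: its tip shows in front of the lug at (200,187) in the side view and (571,230) in the top view. There is no extra force. I'll turn the cover upright next.

Emit:
play_rows --pt "-0.001 0 0.004 0 0.045 0 0" --pt "-0.001 0 0.004 0 0.045 0 0" --pt "-0.001 0 0.004 0 0.045 0 0" --pt "-0.001 0 0.004 0 0.044 0 0" --pt "-0.001 0 0.004 0 0.045 0 0" --pt "-0.001 0 0.004 0 0.04 0 0" --pt "0 0 0 0 0 0 0"

```text
t: 10.7
eef_pos: [555.3, -300.3, 154.7]
tcp_rot: [3.124, -1.36, -0.066]
ft_force: [0.5, -0.2, -2.4]
opening: 0.344
```

```bash
python3 look.py e4
python3 - <<'E'
from h import *
rows([tgt(ROD0+18*rod-np.array([0,0,8]),80)],0,vmax=.003,wmax=.05)
E
```

```text
10.7 [ 555.31950885 -300.32552177  154.68409942] [ 3.12414009 -1.36031897 -0.06620313] [-0.9   0.76  2.27  2.3   1.28 -1.49] 0.34402811108003495 [ 0.47958253 -0.23382237 -2.44633079]
eye vs rod: along 21.551090776893254 side -1.671010748521063 perp -1.9126721770738087
[[-0.002,-0,0.001,0.001,0.007,0.001,0],[-0.003,-0,0.002,0.001,0.007,0.001,0],[-0.003,-0.001,0.001,0.001,0.008,0.001,0],[-0.002,-0,0.001,0,0.007,0,0],[-0.003,-0.001,0.002,0.001,0.008,0.001,0]]
end [ 559.7 -298.6  141.3] [-3.139 -1.396 -0.082]
```

View pics/e4.png

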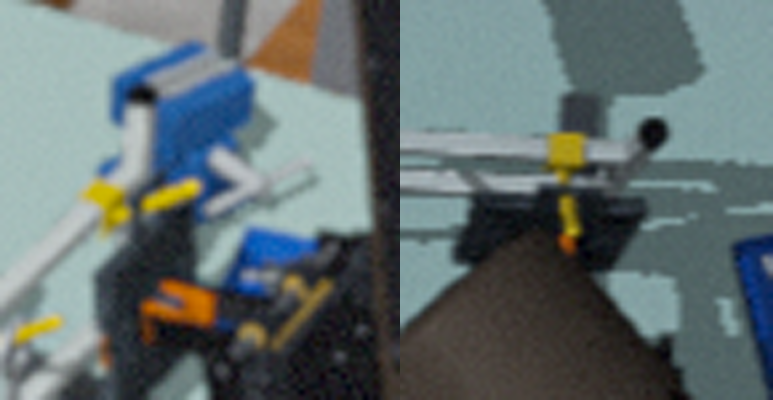

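Now I'll lower it until the rod takes the weight.

Emit:
play_rows --pt "-0.002 0 0.001 0.001 0.007 0.001 0" --pt "-0.002 0 0.001 0.001 0.007 0.001 0" --pt "-0.002 0 0.001 0.001 0.007 0.001 0" --pt "0 0 0 0 0 0 0"

```text
t: 11.2
eef_pos: [557.0, -300.6, 150.2]
tcp_rot: [3.127, -1.382, -0.066]
ft_force: [0.7, 1.6, -2.7]
opening: 0.345
```

```bash
python3 look.py e5
python3 - <<'E'
from h import *
rows([tgt(ROD0+18*rod-np.array([0,0,8]),80)],0,vmax=.003,wmax=.05)
E
```

```text
11.2 [ 557.01914681 -300.6033845   150.23876447] [ 3.12726885 -1.38228604 -0.0664494 ] [-0.9   0.79  2.27  2.3   1.32 -1.51] 0.34486510632515904 [ 0.67740138  1.55228359 -2.6962113 ]
eye vs rod: along 19.14120987134769 side -1.7875636469633451 perp 0.9026273533071976
[[-0.002,-0,0.001,0,0.004,0.001,0],[-0.002,-0.001,0.001,0,0.003,0.001,0],[-0.002,-0,0.001,0.001,0.004,0,0],[-0.002,-0.001,0.001,0,0.003,0.001,0]]
end [ 559.6 -298.8  141.8] [-3.139 -1.396 -0.082]
```

Emit:
play_rows --pt "-0.003 0 0 0 0 0 0" --pt "-0.003 0 0 0 0 0 0" --pt "-0.002 0 0 0 0 0 0" --pt "0 0 0 0 0 0 0"

```text
t: 11.7
eef_pos: [557.6, -301.5, 149.2]
tcp_rot: [3.081, -1.401, -0.019]
ft_force: [1.7, 0.4, -1.1]
opening: 0.349
```

```bash
python3 look.py e6
```

```text
11.7 [ 557.60610942 -301.54647884  149.15201596] [ 3.08104921 -1.4012397  -0.01926306] [-0.91  0.8   2.27  2.31  1.35 -1.52] 0.34905282978309016 [ 1.7139992   0.44452321 -1.11664505]
eye vs rod: along 19.470068891494485 side -2.0455792409538835 perp 1.7946563262763782
```

View pics/e6.png

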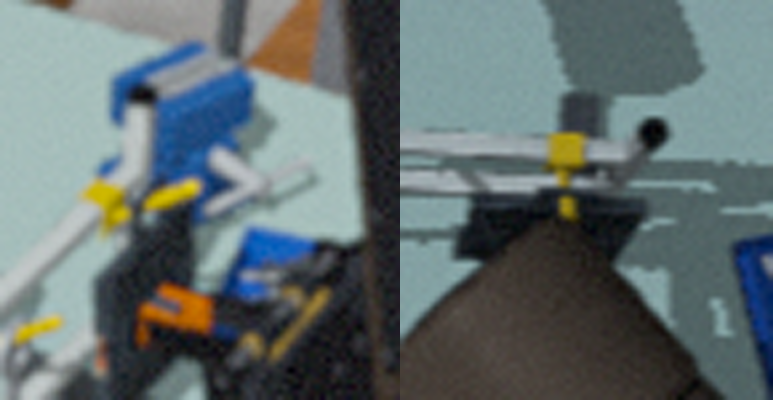

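Emit:
play_rows --pt "-0.005 0 0 0 0 0 0" --pt "-0.005 0 0 0 0 0 0" --pt "0 0 0 0 0 0 0"

```text
t: 12.1
eef_pos: [558.6, -302.8, 148.1]
tcp_rot: [3.008, -1.426, 0.055]
ft_force: [2.1, 1.1, -2.7]
opening: 0.349
```

```bash
python3 look.py e7
```

```text
12.1 [ 558.6405618  -302.7565041   148.10457774] [ 3.00768381 -1.42580135  0.05537935] [-0.91  0.82  2.26  2.31  1.39 -1.55] 0.34929408179272725 [ 2.11135432  1.1224367  -2.72257239]
eye vs rod: along 19.95138305209093 side -2.39971837358308 perp 2.5658450963856296
```

Run:
```python
from h import *
from cell import *
s=state();print(s["moment"],s["tau"],s["qvel"])
T=load("top0");print("tape",plane(T,384,245,36),"blades",plane(T,454,200,30))
c=read_camera("side");cv2.imwrite("pics/f_s.png",c["img"][:,:,::-1])
c=read_camera("top");cv2.imwrite("pics/f_t.png",c["img"][:,:,::-1])
```

```text
[-0.10117107 -1.4781061   0.10307234] [-1.08872306e+00 -4.89446890e+01  1.65024284e+00  1.71163171e-01
  2.96689861e-02  3.15740914e-02] [-0.00144276 -0.00276048  0.000594    0.00164081  0.00545434 -0.00089947]
tape [ 350.94830532 -237.03225645   36.        ] blades [ 529.40202595 -537.80410995   30.        ]
```

View pics/f_s.png

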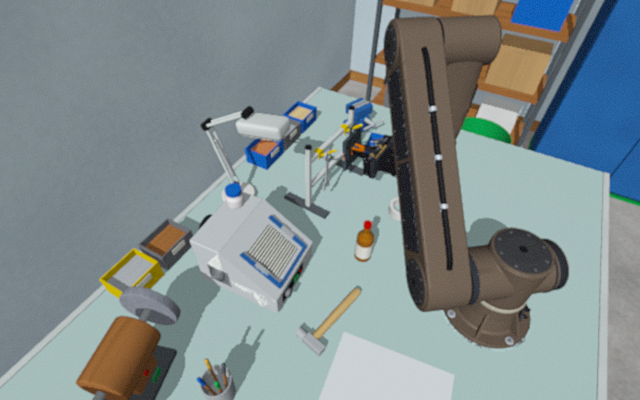

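View pics/f_t.png

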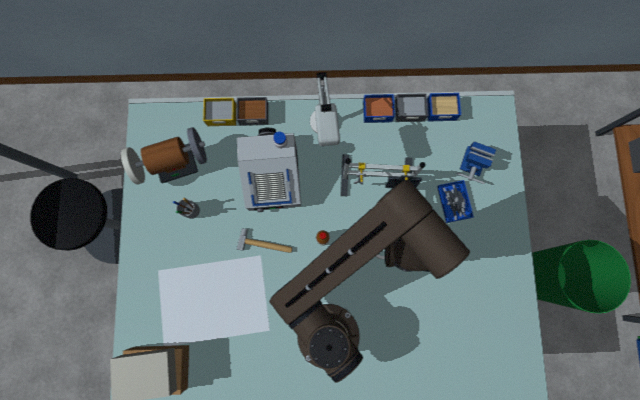

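Emit:
play_rows --pt "0.004 0 0 0 0 0 0" --pt "0.004 0 0 0 0 0 0" --pt "0 0 0 0 0 0 0"

```text
t: 12.6
eef_pos: [559.1, -302.6, 155.2]
tcp_rot: [3.028, -1.422, 0.034]
ft_force: [-0.4, -0.5, -3.6]
opening: 0.347
```

Run:
```python
from cell import *
s=state();print(s["t"],s["eef_pos"],s["tcp_rot"],s["ft_force"],s["moment"],s["tau"][:3])
```

```text
12.6 [ 559.08033237 -302.63131229  155.21968547] [ 3.02780962 -1.42176077  0.03390123] [-0.37154049 -0.46561919 -3.64666131] [ 0.08381547  1.05386402 -0.04477855] [  0.05766056 -57.08660245  -1.81367263]
```

Emit:
play_rows --pt "-0.003 0 0 0 0 0 0" --pt "-0.002 0 0 0 0 0 0" --pt "0 0 0 0 0 0 0"

```text
t: 12.9
eef_pos: [558.1, -302.6, 149.7]
tcp_rot: [3.03, -1.422, 0.032]
ft_force: [0.7, 0.2, 2.0]
opening: 0.344
```

```bash
python3 look.py e8
python3 - <<'E'
from h import *
from cell import *
s=state();print(s["moment"],Ro.from_euler("xyz",s["tcp_rot"]).as_matrix().round(3),s["tau"][:3])
E
```

```text
12.9 [ 558.14612591 -302.62350291  149.71103095] [ 3.02959892 -1.42172479  0.03195926] [-0.91  0.81  2.27  2.31  1.38 -1.54] 0.34380853893383484 [0.69107348 0.1997355  2.01161713]
eye vs rod: along 21.019855424729773 side -2.567900564695613 perp 1.5318989024729692
[ 0.02745774  0.40721016 -0.00918519] [[ 0.149 -0.079  0.986]
 [ 0.005 -0.997 -0.08 ]
 [ 0.989  0.017 -0.148]] [ -0.31335326 -54.73448038  -0.58049027]
```

View pics/e8.png

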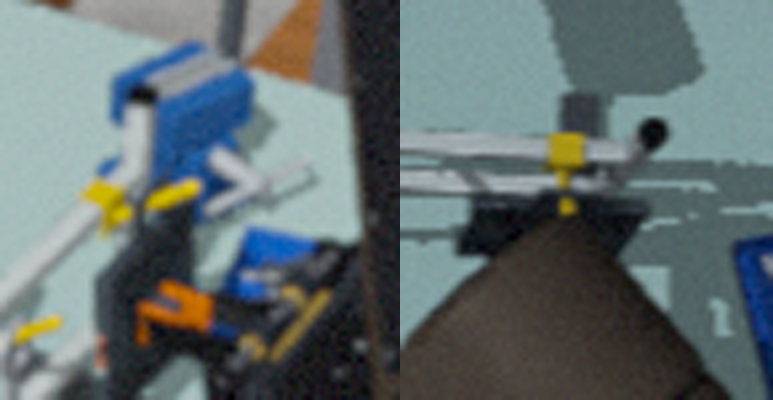

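The vertical force is now +2 N where it was about -3 N, so the rod carries the weight, and the rod still runs through the eye. I'll release.

Emit:
play_rows --pt "0 0 0 0 0 0 50" --pt "0 0 0 0 0 0 60" --pt "0 0 0 0 0 0 75" --pt "0 0 0 0 0 0 84" --pt "0 0 0 0 0 0 84"

```text
t: 13.5
eef_pos: [558.2, -302.7, 149.9]
tcp_rot: [3.029, -1.422, 0.033]
ft_force: [-0.1, -0.2, 0.2]
opening: 0.706
```

```bash
python3 look.py e9
```

```text
13.5 [ 558.19266106 -302.66652327  149.91488938] [ 3.02872423 -1.42159731  0.03274173] [-0.91  0.81  2.27  2.31  1.38 -1.54] 0.7055560064500284 [-0.06346175 -0.17916613  0.16537964]
eye vs rod: along 21.103686515726995 side -2.5983105662596655 perp 1.3406993808670542
```

View pics/e9.png

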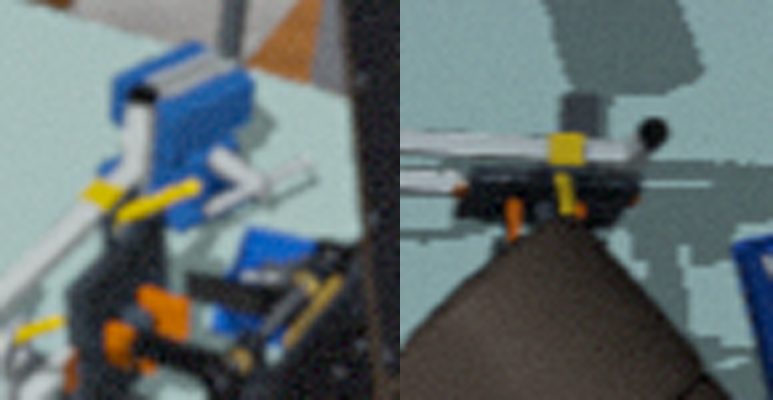

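Emit:
play_rows --pt "0 0 0 0 0 0 86" --pt "0 0 0 0 0 0 86" --pt "0 0 -0.01 0 0 0 86" --pt "0 0 -0.015 0 0 0 86" --pt "0 0 -0.02 0 0 0 86" --pt "0 0 -0.025 0 0 0 86" --pt "0 0 -0.025 0 0 0 86" --pt "0 0 -0.015 0 0 0 86"

```text
t: 14.4
eef_pos: [443.3, -291.2, 168.3]
tcp_rot: [3.032, -1.424, 0.031]
ft_force: [0.1, -0.4, 0.2]
opening: 0.859
```

Run:
```python
from h import *
from cell import *
s=state();p=s["eef_pos"];print(s["t"],p,s["tcp_rot"],s["joints"].round(2),s["opening"],s["ft_force"])
R=Ro.from_euler("xyz",s["tcp_rot"]).as_matrix()
g=[(np.array([420,-290,260.]),tool(60,-.08)),(np.array([400,-290,330.]),tool(25,-.08)),(np.array([360,-250,350.]),tool(5,-.08))]
g=g[:2];chk(g,s["joints"],p,R);rows(g,86,vmax=.04,wmax=.12)
o=[]
for n in("side","top"):
    c=read_camera(n)
    r=(300,90,400,190) if n=="side" else (345,130,445,230)
    o.append(cv2.resize(c["img"][r[1]:r[3],r[0]:r[2],::-1],(400,400),interpolation=cv2.INTER_CUBIC))
cv2.imwrite(f"pics/g1.png",np.hstack(o))
```

```text
14.4 [ 443.27964258 -291.19596055  168.33074252] [ 3.03214025 -1.42403065  0.03141407] [-1.16  0.79  2.47  2.07  1.49 -1.7 ] 0.8592296487294921 [ 0.10648826 -0.42255354  0.22860589]
[ 420. -290.  260.] [-1.14  0.27  2.33  1.71  0.87 -0.94] err 0.0
[ 400. -290.  330.] [-0.93  0.08  1.94  0.43  0.87  0.48] err 0.0
[[0.022,0.001,-0.009,0.001,-0.094,0.004,86],[0.021,0,-0.011,0,-0.095,0.004,86],[0.02,0,-0.013,0.001,-0.094,0.004,86],[0.018,0.001,-0.015,0,-0.095,0.004,86],[0.008,0,-0.009,0,-0.102,0,86],[0.008,0,-0.009,0,-0.102,0,86],[0.006,0,-0.01,0,-0.102,0,86],[0.005,0,-0.011,0,-0.102,0,86]]
[[0.005,0.001,-0.012,0,-0.101,0,86],[0.003,0,-0.011,0,-0.102,0,86]]
end [ 400.2 -289.9  329.6] [ 3.141 -0.436 -0.08 ]
```

View pics/g1.png

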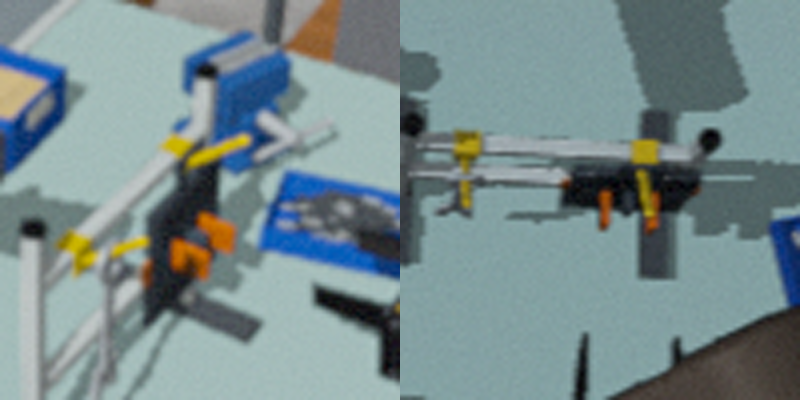

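Emit:
play_rows --pt "0.022 0.001 -0.009 0 -0.094 0.004 86" --pt "0.021 0 -0.011 0 -0.095 0.004 86" --pt "0.02 0 -0.013 0 -0.094 0.004 86" --pt "0.018 0 -0.015 0 -0.095 0.004 86" --pt "0 0 0 0 0 0 86" --pt "0 0 0 0 0 0 86" --pt "0 0 0 0 0 0 86" --pt "0 0 0 0 0 0 86"

```text
t: 15.3
eef_pos: [420.4, -292.2, 251.3]
tcp_rot: [-3.105, -1.04, -0.122]
ft_force: [0.4, 0.5, -0.9]
opening: 0.857
```

Emit:
play_rows --pt "0 0 0 0 0 0 86" --pt "0 0 0 0 0 0 86" --pt "0 0 0 0 0 0 86" --pt "0 0 0 0 0 0 86" --pt "0 0 0 0 0 0 86" --pt "0 0 0 0 0 0 86" --pt "0 0 0 0 0 0 86" --pt "0 0 0 0 0 0 86"

```text
t: 16.1
eef_pos: [420.3, -292.1, 247.8]
tcp_rot: [-3.093, -1.037, -0.132]
ft_force: [0.4, -0.2, 0.0]
opening: 0.859
```

```bash
cat > fin.py <<'E'
from h import *
from cell import *
o=[];s=state();print(s["t"],s["eef_pos"],np.abs(s["qvel"]).max())
im=[]
for n in("side","top"):
    c=read_camera(n);np.savez(n+"2.npz",**c)
    h=cv2.cvtColor(c["img"],cv2.COLOR_RGB2HSV)
    m=(h[...,0]>5)&(h[...,0]<20)&(h[...,1]>150)&(h[...,2]>90)
    r=(300,90,400,190) if n=="side" else (345,130,445,230)
    print(n,[b[1] for b in blobs(m,5) if r[0]<b[1][0]<r[2] and r[1]<b[1][1]<r[3]])
    o.append(cv2.resize(c["img"][r[1]:r[3],r[0]:r[2],::-1],(400,400),interpolation=cv2.INTER_CUBIC))
cv2.imwrite(f"pics/g2.png",np.hstack(o))
E
python3 fin.py
```

```text
16.1 [ 420.3221481  -292.14387566  247.8362804 ] 0.0017402129893646836
side [[378.85, 90.67], [350.11, 150.83], [336.33, 157.83]]
top [[395.76, 181.33], [408.43, 179.71], [407.43, 185.29]]
```

Emit:
play_rows --pt "0 0 0 0 0 0 86" --pt "0 0 0 0 0 0 86" --pt "0 0 0 0 0 0 86"

```text
t: 16.5
eef_pos: [420.3, -292.1, 247.9]
tcp_rot: [-3.093, -1.037, -0.132]
ft_force: [0.4, -0.6, 0.8]
opening: 0.861
```

```bash
python3 fin.py
```

```text
16.5 [ 420.30510401 -292.09922305  247.92418591] 0.0012335985349177948
side [[378.77, 90.52], [350.08, 150.77], [336.43, 158.0]]
top [[395.76, 181.33], [408.43, 179.71], [407.62, 185.12]]
```

View pics/g2.png

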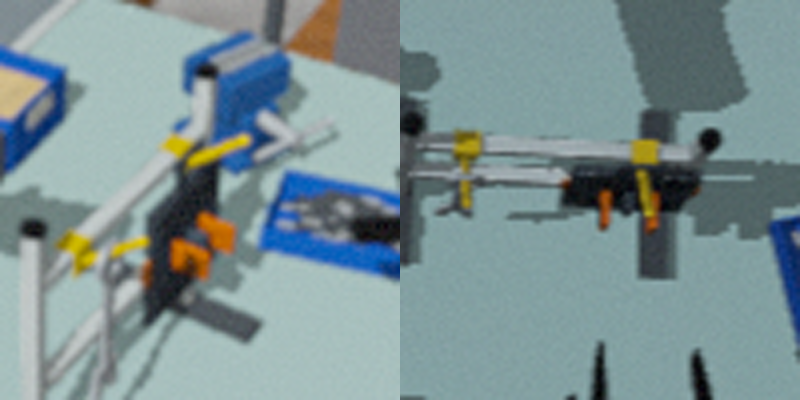

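Run:
```python
from h import *
S=load("side2");T=load("top2")
m,e=tri(S,(343.2,154.3),T,(401.9,182.5));print("tabs mid",m,e)
d=m-root;print("in hook frame",d@xr,d@yr,d[2])
from cell import *
print(job_done())
```

```text
tabs mid [ 606.35567187 -310.2386229    96.72411918] 23.307348759270962
in hook frame 0.7054629768054446 -5.600156987589379 -118.27588081912279
the job is handed in; nothing more can be done
None
```

I squeezed both tabs on the extractor, lifted the cover off, threaded its eye over the free hook, lowered it until the rod took the weight, and released it. I handed the job in at about 16.6 s of the 51 s allowed.

- **Hanging:** The last pictures show the cover upright on the free hook with the rod through its eye. The tabs have sprung out, and the arm is back and touching nothing. Tab positions in two pictures 0.4 s apart agreed to within 0.2 pixel, so it hangs still.
- **Other things:** In the close-up views around the rail, the spanner hung straight. I did not re-measure the bottle, jar, tape, hammer, tray or tin against their starting positions. No force I saw pointed to contact with the lamp.
- **Failed check:** My last two-view fix of the point between the tabs did not close. The two sight lines missed each other by 23 mm, most likely because parts of the tabs were hidden and I matched different points. It gave a height of 97 mm, just below the 100 mm required of grip; the hook geometry puts grip at about 120 mm. The script that made this check also handed the job in, so I could not repeat the measurement. I have no good direct measurement of the final height.
- **Odd reading while lowering:** The tool met resistance and drifted a few degrees in tilt while the vertical force still read as if the gripper held the whole weight. I backed up and lowered again, and the force then showed the rod carrying the weight before I released.

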